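# Restock the blue glaze lane, first in first out

## Robot

A 7-joint arm with a two-finger parallel gripper is mounted at the origin on a cart in front of the work surface, level with it; the furniture and walls round the work are solid. World frame = base frame: x ahead of the robot, y to its left, z up, the work surface at z = 0. Lengths are in m, angles in rad, forces in N, time in s.
With the tool pointing down it reaches from about 0.425 to 0.925 m from the base axis. Payload 6.8 kg.
Tool frame: the origin (TCP) lies at the centre of the arm's flange, where the gripper is bolted on; the fingertips stand 182 mm ahead of it and the grasp point (between the pads) lies 163 mm ahead of it (arm.finger_overhang is the z of the fingertips in the tool frame, in m); z points along the fingers, y is the line along which they close (so a half turn about z gives the same grasp; the last joint's range is limited). The gripper opens to 88 mm and grips with 3 to 60 N. Pads are 20 mm wide; open, the fingers measure 115 mm over their backs; the gripper's body (75 mm by 178 mm) begins 61 mm behind the grasp point.
Start: joints at [1.032, 0.477, 0.022, 1.555, -0.011, 1.109, -0.083], TCP at [0.282, -0.613, 0.405] pointing down, gripper open.
Joint ranges: [-2.96, 2.96], [-0.34, 2.1], [-1.41, 1.46], [0.24, 2.44], [-1.37, 4.51], [0.17, 1.92], [-2.96, 2.96]. Speed limits (rad/s): [2.39, 2.39, 3.14, 3.14, 3.14, 3.14, 3.14].

## Interface

Orientations are given as a 3x3 rotation matrix whose columns are the frame's x, y, z axes.
In Python, from rig import arm, cams gives the robot as it stands.
- The arm moves only by the tool apply_moves, never from a script. Its argument "targets" is a list of rows, each an object of numbers: "dx", "dy", "dz": the shift along the tool's x, y, z in units of 0.05 m (1.0 is 0.05 m); "ax", "ay", "az": the turn, a rotation vector about the tool's x, y, z in units of 6 degrees (1.0 is 6 degrees); "gripper": the opening, from -1 (shut) to 1 (fully open). In form: [{"dx": .., "dy": .., "dz": .., "ax": .., "ay": .., "az": .., "gripper": ..}, ...]. A call has 1 to 12 rows; each row shifts and turns the commanded pose from where the row before left it, along the tool's axes as they then stand; what a row does not reach is not made up. A row lasts 1/10 s, in which the tool goes at most 50 mm and 8.59 degrees, less where a joint would pass 70% of its speed; a pose out of reach is approached as far as the arm can. A call with a number of a shift or a turn outside -1 to 1 is refused whole. A call with a gripper value outside its range is refused whole. The fingers move at their own pace and stop on an object; "grip_force" is the grip in N (left out, the last holds). Time passes only in rows, so rows that do not move let the fingers close. It gives the time, the measured TCP pose, the force, the opening and the grip force at its end, in the units of the state.
- arm.sense(): the state, without advancing time (a new reading comes with each control period).
- cams.get_image(name): name is "scene" or "top" or "wrist"; returns the picture (400x640x3 uint8, red, green, blue); there is no depth.
- cams.calibration(name): a dict with "K" (3x3 intrinsics, pixels), "origin" and "rotation" of the camera in the world; the wrist camera has in their place "mount" (4x4, takes a point from camera to tool coordinates, whose origin is the TCP and whose axes are the flange's). Camera axes: x right, y down, z forward; pixel columns grow to the right and rows downward; lengths in m; the calibration is good to about 2 mm. The wrist camera is an equidistant fisheye: a pixel r from the principal point sees the ray r / f radians off the axis. A picture is of the moment at which its call begins: read the wrist's pose just before it. calibration takes no time and is no camera call.
- arm.hand_in(): hands the job in; it is judged then, once.
The state is a dict: "time": time; "q": joint angles; "dq": joint speeds; "joint_torque": joint torques, N m; "eef_pos": TCP position; "tool_rot": TCP orientation; "force": force on the tool from outside, world axes, zero at the start; "torque": the same for the moment, N m; "gripper_width": finger opening in m; "gripper_force": force on a finger pad.
Only numpy, scipy, OpenCV 4.12 (cv2) and the standard library are available. Lean on these libraries where they do the work, as an engineer would, in place of code of your own. Each camera call takes 0.05 s, during which the arm holds its last target. There are 200 camera calls.

## Task

Restock the wooden pot lane first in, first out: pull the old blue pot that stands in the lane forward to the front stop and let go of it, then load the two new blue pots from the red crate, one after the other, upright into the lane behind it. Last, take the retaining bar from the banding wheel and snap it down fully home into the pair of spring clips behind the row. Leave the brick-red pot where it is in the crate, and tip no pot.

Things in the scene. Friction and masses are not known exactly. Their poses are not given: they have to be found in the camera images.
- rack: fixed wooden rack on the table, one lane, 272 mm long, 112 mm wide, front towards the robot; +x runs rearwards along the lane, +y to its left, and it stands turned so that its rear points to the robot's right. Lane floor 12 mm above the table; guide rails 76 mm apart inside, 20 mm above the floor, 9 mm thick; front stop 32 mm above the floor, 12 mm thick. Origin: underside, below lane_front.
- lane_front (a point): on the lane's floor, mid lane, at the inner face of the front stop; axes as the rack's (x rearwards along the lane, y left, z up). A pot against the stop has its centre 33 mm from here along x; three pots in a row fill 200 mm.
- bar_seat (a point): bar's middle when home in the lane's clips: 244 mm behind lane_front, 68 mm above the lane floor; rack axes, bar along y. Two 8 mm wide steel C-clips, open upwards, 42.5 mm to either side; flared mouths, tips 12 mm above this point. Pressed straight down the bar meets the lips about 11 mm too high, snaps in at 5 to 10 N (more for a moment if pressed fast) and bottoms.
- old_pot: the old stock: blue glazed pot with cream lid, 66 mm across, 103 mm high, lid stuck on; nearly straight-sided from 15 to 76 mm above its foot, then a cone up to a 25 mm ball knob; 0.16 to 0.32 kg. Origin: centre of its underside, z up. It starts in the lane, 110 to 185 mm behind the front stop.
- new_pot_a: new stock: blue glazed pot with cream lid, 66 mm across, 103 mm high, lid stuck on; nearly straight-sided from 15 to 76 mm above its foot, then a cone up to a 25 mm ball knob; 0.16 to 0.32 kg. Origin: centre of its underside, z up. It starts in the red crate; in which of its three places varies.
- new_pot_b: new stock: blue glazed pot with cream lid, 66 mm across, 103 mm high, lid stuck on; nearly straight-sided from 15 to 76 mm above its foot, then a cone up to a 25 mm ball knob; 0.16 to 0.32 kg. Origin: centre of its underside, z up. It starts in the red crate too; in which of the three places varies. The two new pots are alike; their order in the lane does not matter.
- retaining_bar: loose bar: round steel rod 12 mm across, 104 mm long, with a 14 mm square black knob 6 mm thick at each end, 0.05 to 0.08 kg. Origin: middle of the rod, on its axis; y along the rod (either way round is the same). It starts lying level on the flat top of the banding wheel (fixed, 180 mm disc, 72 mm above the table), its axis 7 mm above that top.
- crate_middle (a point): middle of the red crate, on the table top on which its pots stand; fixed crate, inside 70 mm (world x) by 214 mm (world y), walls 36 mm high. It holds a row of three pots about 71 mm apart along y, two blue and one brick-red, shuffled.
- red_pot: bystander in the red crate: brick-red glazed pot with red lid, 66 mm across, 103 mm high, lid stuck on; nearly straight-sided from 15 to 76 mm above its foot, then a cone up to a 25 mm ball knob; 0.16 to 0.32 kg. Origin: centre of its underside, z up.
There are look-alikes about, which are no part of the job. What is shaped like the new_pot_b but purple is not meant.

How it is judged:
On the way, in this order (a step that is already met when the one before it is completed fails the run):
1. the old pot stands released and upright at the front stop (x of old_pot in the frame of lane_front between 0.025 and 0.045 m and y of old_pot in the frame of lane_front between -0.008 and 0.008 m and z of old_pot in the frame of lane_front between -0.004 and 0.004 m and angle between old_pot's own z axis and vertical below 0.12 rad and contact force between the fingers and old_pot below 0.2 N and linear speed of old_pot below 0.02 m/s), for 0.2 s.
2. one new pot stands released in the lane behind it, the old pot still at the front (x of old_pot in the frame of lane_front between 0.025 and 0.045 m and y of old_pot in the frame of lane_front between -0.008 and 0.008 m and z of old_pot in the frame of lane_front between -0.004 and 0.004 m and angle between old_pot's own z axis and vertical below 0.12 rad and (((x of new_pot_a in the frame of lane_front between 0.085 and 0.206 m and y of new_pot_a in the frame of lane_front between -0.008 and 0.008 m and z of new_pot_a in the frame of lane_front between -0.004 and 0.004 m and angle between new_pot_a's own z axis and vertical below 0.12 rad) and (contact force between the fingers and new_pot_a below 0.2 N and linear speed of new_pot_a below 0.02 m/s)) or ((x of new_pot_b in the frame of lane_front between 0.085 and 0.206 m and y of new_pot_b in the frame of lane_front between -0.008 and 0.008 m and z of new_pot_b in the frame of lane_front between -0.004 and 0.004 m and angle between new_pot_b's own z axis and vertical below 0.12 rad) and (contact force between the fingers and new_pot_b below 0.2 N and linear speed of new_pot_b below 0.02 m/s)))), for 0.2 s.
3. both new pots stand released in the lane behind the old one (x of old_pot in the frame of lane_front between 0.025 and 0.045 m and y of old_pot in the frame of lane_front between -0.008 and 0.008 m and z of old_pot in the frame of lane_front between -0.004 and 0.004 m and angle between each of old_pot, new_pot_a, new_pot_b's own z axis and vertical below 0.12 rad and x of new_pot_a in the frame of lane_front between 0.085 and 0.206 m and y of new_pot_a in the frame of lane_front between -0.008 and 0.008 m and z of new_pot_a in the frame of lane_front between -0.004 and 0.004 m and x of new_pot_b in the frame of lane_front between 0.085 and 0.206 m and y of new_pot_b in the frame of lane_front between -0.008 and 0.008 m and z of new_pot_b in the frame of lane_front between -0.004 and 0.004 m and contact force between the fingers and new_pot_a below 0.2 N and linear speed of each of new_pot_a, new_pot_b below 0.02 m/s and contact force between the fingers and new_pot_b below 0.2 N), for 0.2 s.
4. the retaining bar is home in both clips behind the row (x of old_pot in the frame of lane_front between 0.025 and 0.045 m and y of old_pot in the frame of lane_front between -0.008 and 0.008 m and z of old_pot in the frame of lane_front between -0.004 and 0.004 m and angle between each of old_pot, new_pot_a, new_pot_b's own z axis and vertical below 0.12 rad and x of new_pot_a in the frame of lane_front between 0.085 and 0.206 m and y of new_pot_a in the frame of lane_front between -0.008 and 0.008 m and z of new_pot_a in the frame of lane_front between -0.004 and 0.004 m and x of new_pot_b in the frame of lane_front between 0.085 and 0.206 m and y of new_pot_b in the frame of lane_front between -0.008 and 0.008 m and z of new_pot_b in the frame of lane_front between -0.004 and 0.004 m and x of retaining_bar in the frame of bar_seat between -0.004 and 0.004 m and y of retaining_bar in the frame of bar_seat between -0.009 and 0.009 m and z of retaining_bar in the frame of bar_seat between -0.003 and 0.003 m and angle between the y axis of retaining_bar and the y axis of bar_seat, either way round below 0.06 rad), for 0.2 s.
At the end, for the whole second after the job is handed in: Blue pots upright (7 degrees), at rest on the lane's floor: old one's centre within 45 mm of the front stop's inner face, both new ones behind it, centres within 206 mm of that face; bar home in both clips: within 3 mm in height, 4 mm fore and aft, 9 mm along it, square within 3 degrees (all of step 4 and linear speed of each of old_pot, new_pot_a, new_pot_b, retaining_bar below 0.02 m/s); the robot touches nothing.
It fails at once if the brick-red pot is moved more than 30 mm or tipped (distance of red_pot from where it was at the start of the episode above 0.03 m or angle between red_pot's own z axis and vertical above 0.35 rad).
It fails at once if a blue pot is tipped over (more than 35 degrees) (angle between any of old_pot, new_pot_a, new_pot_b's own z axis and vertical above 0.6 rad).
It also fails if it takes over 67 s, if anything falls off the work surface, if the arm or the gripper's body presses on something with over 40 N, if the wrist force passes 120 N, or if a joint passes its speed limit or range.

## Working session

There is one attempt and no reset: what is moved stays moved. The work goes in short steps, Python scripts to look and compute and a tool call to move; the robot and the scene stay as the last step left them, time stands still between calls to the robot, and variables do not carry over. Pictures are saved under pics/ and viewed, at most 10 in all, crops included, and the job is handed in when it is done.

Besides the shell and the picture viewer there is one more tool, called after "Call:" in YAML: its name, and indented under it one key for each argument. apply_moves: Moves the arm, as the interface text tells. Its arguments: {"type":"object","properties":{"targets":{"type":"array","items":{"type":"object","properties":{"dx":{"type":"number"},"dy":{"type":"number"},"dz":{"type":"number"},"ax":{"type":"number"},"ay":{"type":"number"},"az":{"type":"number"},"gripper":{"type":"number"}}}},"grip_force":{"type":"number"}},"required":["targets"]}

```bash
ls; mkdir -p pics
python3 - <<'E'
from rig import arm,cams
import cv2,numpy as np
s=arm.sense();print(s['time'],s['eef_pos'],s['tool_rot'],s['gripper_width'])
for n in ['scene','top']:
    cv2.imwrite(f'pics/{n}0.png',cams.get_image(n)[:,:,::-1]);c=cams.calibration(n);print(n,c)
print(cams.calibration('wrist'))
E
```

```text
pics
0.0 [ 0.2817629  -0.61307538  0.40369694] [[ 9.08589588e-01  4.17689011e-01 -9.22128541e-04]
 [ 4.17689988e-01 -9.08588264e-01  1.56191352e-03]
 [-1.85441058e-04 -1.80430222e-03 -9.99998355e-01]] 0.08809594456768441
scene {'K': array([[446.16345472,   0.        , 309.80429213],
       [  0.        , 446.16345472, 203.81153172],
       [  0.        ,   0.        ,   1.        ]]), 'origin': array([-0.02561562,  0.70080663,  0.61777508]), 'rotation': array([[-0.80007097, -0.32695316,  0.5029792 ],
       [-0.59971964,  0.41504881, -0.68415703],
       [ 0.01492638, -0.84902068, -0.52814874]])}
top {'K': array([[462.70275072,   0.        , 317.66681257],
       [  0.        , 462.70275072, 202.24727751],
       [  0.        ,   0.        ,   1.        ]]), 'origin': array([0.26159456, 0.01925285, 1.32654361]), 'rotation': array([[-0.1289842 , -0.97155536,  0.19860328],
       [-0.99163655,  0.12727341, -0.02141095],
       [-0.00447499, -0.19970394, -0.97984606]])}
{'K': array([[309.70691629,   0.        , 321.79416745],
       [  0.        , 309.70691629, 194.79672653],
       [  0.        ,   0.        ,   1.        ]]), 'mount': array([[ 6.30248736e-04, -9.58714035e-01, -2.84371239e-01,
         7.86060669e-02],
       [ 9.99999767e-01,  6.79176777e-04, -7.34522906e-05,
         3.41950591e-04],
       [ 2.63558083e-04, -2.84371126e-01,  9.58714240e-01,
         1.96876194e-02],
       [ 0.00000000e+00,  0.00000000e+00,  0.00000000e+00,
         1.00000000e+00]])}
```

View pics/scene0.png

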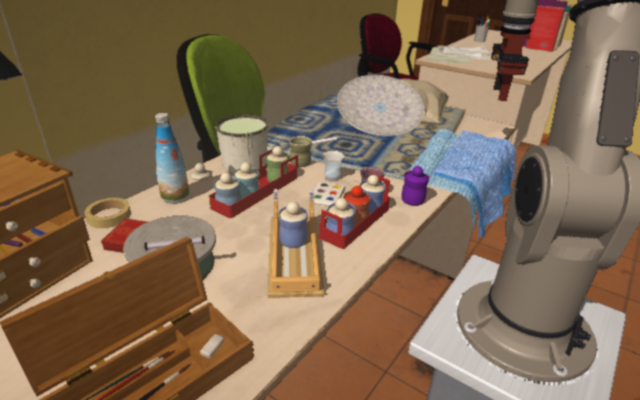

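View pics/top0.png

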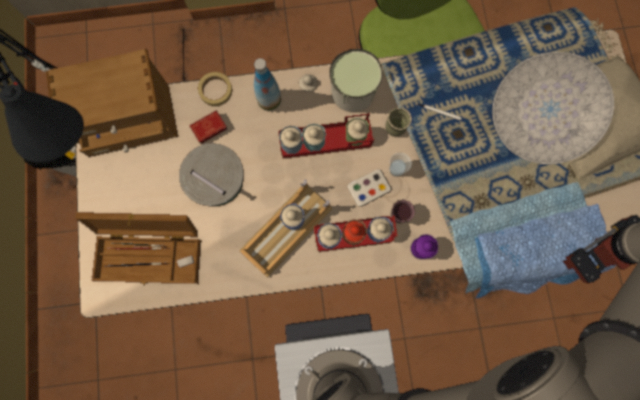

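The scene view shows the rack at about (295,250) with its blue pot, the crate at (355,215) holding blue, red and blue, the wheel at (170,245), and a decoy crate at (255,180). In the top view the rack runs from its front at (265,262) to its rear at (312,195). The crate is at (355,233), the bar at (208,181), and the knobs at about (292,213), (330,234), (355,229) and (380,227).

```bash
cat > h.py <<'E'
import numpy as np,cv2
from rig import arm,cams
def plane(n,uv,z):
    c=cams.calibration(n);d=c['rotation']@np.linalg.solve(c['K'],[uv[0],uv[1],1.]);o=c['origin']
    return o+d*(z-o[2])/d[2]
def proj(n,p):
    c=cams.calibration(n);q=c['K']@(c['rotation'].T@(np.array(p)-c['origin']));return q[:2]/q[2]
def wray(uv,s):
    c=cams.calibration('wrist');K=c['K'];a=(uv[0]-K[0,2])/K[0,0];b=(uv[1]-K[1,2])/K[1,1];r=np.hypot(a,b)+1e-12
    d=np.array([a/r*np.sin(r),b/r*np.sin(r),np.cos(r)]);M=c['mount'];R=s['tool_rot']
    return s['eef_pos']+R@M[:3,3],R@M[:3,:3]@d
def wplane(uv,s,z):
    o,d=wray(uv,s);return o+d*(z-o[2])/d[2]
def wproj(p,s):
    c=cams.calibration('wrist');K=c['K'];M=c['mount'];R=s['tool_rot']
    d=M[:3,:3].T@(R.T@(np.array(p)-s['eef_pos'])-M[:3,3]);th=np.arctan2(np.hypot(d[0],d[1]),d[2]);r=np.hypot(d[0],d[1])
    return np.array([K[0,2]+K[0,0]*th*d[0]/r,K[1,2]+K[1,1]*th*d[1]/r])
E
python3 - <<'E'
from h import *
im=cv2.imread('pics/top0.png')
cv2.imwrite('pics/topc.png',cv2.resize(im[140:280,170:400],None,fx=3.47,fy=3.47,interpolation=cv2.INTER_CUBIC))
hsv=cv2.cvtColor(im,cv2.COLOR_BGR2HSV)
for n,uv,z in [('old',(292,213),.1),('c1',(330,234),.09),('c2',(355,229),.09),('c3',(380,227),.09),('front',(265,262),.04),('rear',(312,195),.04),('bar',(208,181),.079)]: print(n,plane('top',uv,z).round(3))
# red crate mask
m=((hsv[...,0]<8)|(hsv[...,0]>172))&(hsv[...,1]>150)&(hsv[...,2]>60)
m=m.astype('u1')*255; k,_,st,ce=cv2.connectedComponentsWithStats(m)
print([(st[i],ce[i].round(1)) for i in range(1,k) if st[i,4]>60])
E
```

```text
old [0.49  0.065 0.1  ]
c1 [ 0.421 -0.029  0.09 ]
c2 [ 0.426 -0.098  0.09 ]
c3 [ 0.423 -0.166  0.09 ]
front [0.374 0.157 0.04 ]
rear [0.545 0.004 0.04 ]
bar [0.614 0.287 0.079]
[(array([191, 112,  35,  30, 593], dtype=int32), array([208.1, 126.5])), (array([282, 118,  91,  39, 916], dtype=int32), array([335.7, 140.5])), (array([385, 216,  12,  27,  92], dtype=int32), array([392.4, 230.9])), (array([334, 219,  42,  30, 656], dtype=int32), array([354.2, 233.7])), (array([595, 237,  35,  32, 407], dtype=int32), array([608.7, 254.4])), (array([566, 257,  19,  24,  61], dtype=int32), array([572.8, 266.5]))]
```

View pics/topc.png

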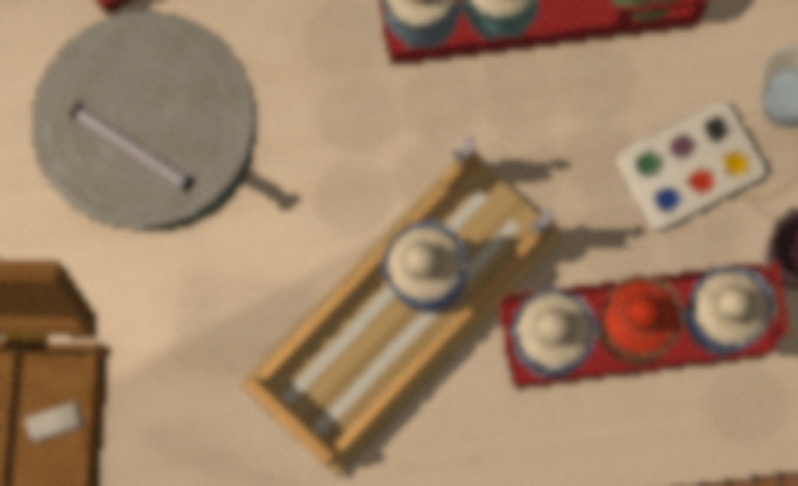

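The crop confirms the crate order along y: blue at crop (550,325), red at (640,310), blue at (735,303). The clips are at (463,152) and (543,215), the front stop corners at (250,382) and (340,468), and the bar ends at (78,108) and (187,183).

```bash
cat >> h.py <<'E'
def plan(pos,yaw,n,frm=None,grip=None):
    """rows from the present pose (or frm=(pos,yaw deg)) to TCP pos, tool-y at yaw deg, straight line"""
    s=arm.sense()
    if frm is None: frm=(s['eef_pos'],np.degrees(np.arctan2(s['tool_rot'][1,1],s['tool_rot'][0,1])))
    p0,y0=np.array(frm[0]),frm[1];dy=(yaw-y0+180)%360-180;st=(np.array(pos)-p0)/n
    print('frm',p0.round(4),round(y0,1),'n',n)
    for i in range(n):
        a=np.radians(y0+dy*i/n);ty=np.array([np.cos(a),np.sin(a),0]);tx=np.array([np.sin(a),-np.cos(a),0])*-1
        print('{"dx":%.2f,"dy":%.2f,"dz":%.2f,"az":%.2f}'%(st@tx/.05,st@ty/.05,-st[2]/.05,-dy/n/6),end=',')
    print()
    return (np.array(pos),yaw)
E
python3 - <<'E'
from h import *
f=lambda c:(170+c[0]/3.47,140+c[1]/3.47)
for n,c,z in [('fl',(250,382),.044),('fr',(340,468),.044),('cl',(463,150),.09),('cr',(543,213),.09),('b1',(78,108),.079),('b2',(187,183),.079),('old',(420,262),.103),('a',(552,327),.091),('r',(642,312),.091),('b',(735,303),.091)]: print(n,plane('top',f(c),z).round(4))
w=plan((.43,-.3,.42),0,11)
plan((.45,.06,.42),46,12,w)
E
```

```text
fl [0.4146 0.2166 0.044 ]
fr [0.3377 0.1526 0.044 ]
cl [0.5703 0.0242 0.09  ]
cr [ 0.5115 -0.0319  0.09  ]
b1 [0.6479 0.3273 0.079 ]
b2 [0.5748 0.2457 0.079 ]
old [0.4829 0.0681 0.103 ]
a [ 0.4211 -0.0268  0.091 ]
r [ 0.4236 -0.0976  0.091 ]
b [ 0.4212 -0.1702  0.091 ]
frm [ 0.2818 -0.6131  0.4038] -65.3 n 11
{"dx":0.48,"dy":-0.40,"dz":-0.03,"az":-0.99},{"dx":0.52,"dy":-0.35,"dz":-0.03,"az":-0.99},{"dx":0.56,"dy":-0.30,"dz":-0.03,"az":-0.99},{"dx":0.58,"dy":-0.24,"dz":-0.03,"az":-0.99},{"dx":0.60,"dy":-0.18,"dz":-0.03,"az":-0.99},{"dx":0.62,"dy":-0.11,"dz":-0.03,"az":-0.99},{"dx":0.63,"dy":-0.05,"dz":-0.03,"az":-0.99},{"dx":0.63,"dy":0.02,"dz":-0.03,"az":-0.99},{"dx":0.62,"dy":0.08,"dz":-0.03,"az":-0.99},{"dx":0.61,"dy":0.15,"dz":-0.03,"az":-0.99},{"dx":0.59,"dy":0.21,"dz":-0.03,"az":-0.99},
frm [ 0.43 -0.3   0.42] 0 n 12
{"dx":0.60,"dy":0.03,"dz":-0.00,"az":-0.64},{"dx":0.60,"dy":0.07,"dz":-0.00,"az":-0.64},{"dx":0.59,"dy":0.11,"dz":-0.00,"az":-0.64},{"dx":0.58,"dy":0.15,"dz":-0.00,"az":-0.64},{"dx":0.57,"dy":0.19,"dz":-0.00,"az":-0.64},{"dx":0.56,"dy":0.23,"dz":-0.00,"az":-0.64},{"dx":0.54,"dy":0.27,"dz":-0.00,"az":-0.64},{"dx":0.52,"dy":0.30,"dz":-0.00,"az":-0.64},{"dx":0.50,"dy":0.33,"dz":-0.00,"az":-0.64},{"dx":0.48,"dy":0.37,"dz":-0.00,"az":-0.64},{"dx":0.45,"dy":0.40,"dz":-0.00,"az":-0.64},{"dx":0.42,"dy":0.43,"dz":-0.00,"az":-0.64},
```

Call:
apply_moves:
  targets:
    - {"dx": 0.48,"dy": -0.4,"dz": -0.03,"az": -1}
    - {"dx": 0.52,"dy": -0.35,"dz": -0.03,"az": -1}
    - {"dx": 0.56,"dy": -0.3,"dz": -0.03,"az": -1}
    - {"dx": 0.58,"dy": -0.24,"dz": -0.03,"az": -1}
    - {"dx": 0.6,"dy": -0.18,"dz": -0.03,"az": -1}
    - {"dx": 0.62,"dy": -0.11,"dz": -0.03,"az": -1}
    - {"dx": 0.63,"dy": -0.05,"dz": -0.03,"az": -1}
    - {"dx": 0.63,"dy": 0.02,"dz": -0.03,"az": -1}
    - {"dx": 0.62,"dy": 0.08,"dz": -0.03,"az": -1}
    - {"dx": 0.61,"dy": 0.15,"dz": -0.03,"az": -1}
    - {"dx": 0.59,"dy": 0.21,"dz": -0.03,"az": -1}

```text
schema error: expected keys dx, dy, dz, ax, ay, az, gripper
```

Call:
apply_moves:
  targets:
    - {"dx": 0.6,"dy": 0.03,"az": -0.6}
    - {"dx": 0.6,"dy": 0.07,"az": -0.6}
    - {"dx": 0.59,"dy": 0.11,"az": -0.6}
    - {"dx": 0.58,"dy": 0.15,"az": -0.6}
    - {"dx": 0.57,"dy": 0.19,"az": -0.6}
    - {"dx": 0.56,"dy": 0.23,"az": -0.6}
    - {"dx": 0.54,"dy": 0.27,"az": -0.6}
    - {"dx": 0.52,"dy": 0.3,"az": -0.6}
    - {"dx": 0.5,"dy": 0.33,"az": -0.6}
    - {"dx": 0.48,"dy": 0.37,"az": -0.6}
    - {"dx": 0.4,"dy": 0.33,"az": -0.4}
    - {"dx": 0.4,"dy": 0.33}

```text
schema error: expected keys dx, dy, dz, ax, ay, az, gripper
```

Run:
```python
from h import *
import pickle
s=arm.sense();im=cams.get_image('wrist')
pickle.dump((s,im),open('w1.pkl','wb'))
cv2.imwrite('pics/w1.png',cv2.resize(im[:,:,::-1],None,fx=1.25,fy=1.25))
print(s['time'],s['eef_pos'],s['tool_rot'].round(4),s['q'].round(2))
```

```text
0.1 [ 0.28180422 -0.61312486  0.40381364] [[ 9.086e-01  4.176e-01 -7.000e-04]
 [ 4.176e-01 -9.086e-01  1.300e-03]
 [-1.000e-04 -1.500e-03 -1.000e+00]] [ 1.03  0.48  0.02  1.56 -0.01  1.11 -0.08]
```

View pics/w1.png

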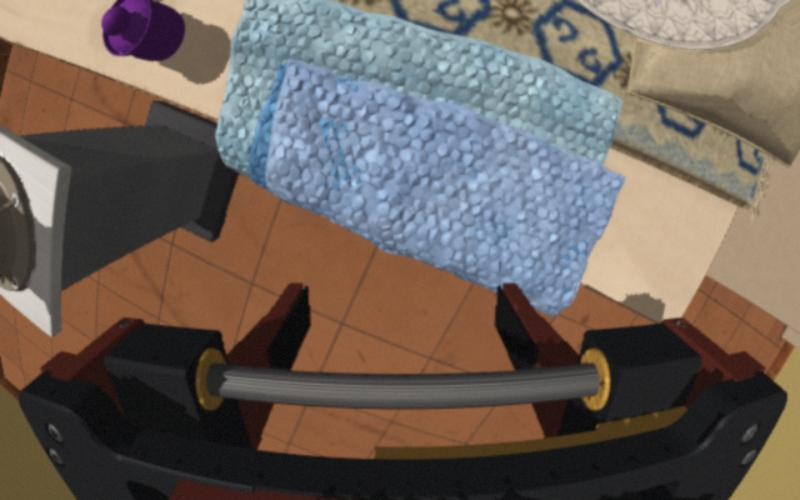

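The wrist picture only shows the start area: nothing moved because every row needs all seven keys. The camera looks toward tool +x, which is up in the image.

Call:
apply_moves:
  targets:
    - {"dx": 0.48,"dy": -0.4,"dz": -0.03,"ax": 0,"ay": 0,"az": -1,"gripper": 1}
    - {"dx": 0.52,"dy": -0.35,"dz": -0.03,"ax": 0,"ay": 0,"az": -1,"gripper": 1}
    - {"dx": 0.56,"dy": -0.3,"dz": -0.03,"ax": 0,"ay": 0,"az": -1,"gripper": 1}
    - {"dx": 0.58,"dy": -0.24,"dz": -0.03,"ax": 0,"ay": 0,"az": -1,"gripper": 1}
    - {"dx": 0.6,"dy": -0.18,"dz": -0.03,"ax": 0,"ay": 0,"az": -1,"gripper": 1}
    - {"dx": 0.62,"dy": -0.11,"dz": -0.03,"ax": 0,"ay": 0,"az": -1,"gripper": 1}
    - {"dx": 0.63,"dy": -0.05,"dz": -0.03,"ax": 0,"ay": 0,"az": -1,"gripper": 1}
    - {"dx": 0.63,"dy": 0.02,"dz": -0.03,"ax": 0,"ay": 0,"az": -1,"gripper": 1}
    - {"dx": 0.62,"dy": 0.08,"dz": -0.03,"ax": 0,"ay": 0,"az": -1,"gripper": 1}
    - {"dx": 0.61,"dy": 0.15,"dz": -0.03,"ax": 0,"ay": 0,"az": -1,"gripper": 1}
    - {"dx": 0.59,"dy": 0.21,"dz": -0.03,"ax": 0,"ay": 0,"az": -1,"gripper": 1}

```text
time: 1.25
eef_pos: [0.4284, -0.2989, 0.4211]
tool_rot: [[-0.016, 1.0, -0.0], [1.0, 0.016, 0.0], [0.0, -0.0, -1.0]]
force: [-0.1, -0.5, -0.5]
gripper_width: 0.0879
gripper_force: 0.0
```

Call:
apply_moves:
  targets:
    - {"dx": 0.6,"dy": 0.03,"dz": 0,"ax": 0,"ay": 0,"az": -0.6,"gripper": 1}
    - {"dx": 0.6,"dy": 0.07,"dz": 0,"ax": 0,"ay": 0,"az": -0.6,"gripper": 1}
    - {"dx": 0.59,"dy": 0.11,"dz": 0,"ax": 0,"ay": 0,"az": -0.6,"gripper": 1}
    - {"dx": 0.58,"dy": 0.15,"dz": 0,"ax": 0,"ay": 0,"az": -0.6,"gripper": 1}
    - {"dx": 0.57,"dy": 0.19,"dz": 0,"ax": 0,"ay": 0,"az": -0.6,"gripper": 1}
    - {"dx": 0.56,"dy": 0.23,"dz": 0,"ax": 0,"ay": 0,"az": -0.6,"gripper": 1}
    - {"dx": 0.54,"dy": 0.27,"dz": 0,"ax": 0,"ay": 0,"az": -0.6,"gripper": 1}
    - {"dx": 0.52,"dy": 0.3,"dz": 0,"ax": 0,"ay": 0,"az": -0.6,"gripper": 1}
    - {"dx": 0.5,"dy": 0.33,"dz": 0,"ax": 0,"ay": 0,"az": -0.6,"gripper": 1}
    - {"dx": 0.48,"dy": 0.37,"dz": 0,"ax": 0,"ay": 0,"az": -0.6,"gripper": 1}
    - {"dx": 0.4,"dy": 0.33,"dz": 0,"ax": 0,"ay": 0,"az": -0.6,"gripper": 1}
    - {"dx": 0.2,"dy": 0.2,"dz": 0,"ax": 0,"ay": 0,"az": 0,"gripper": 1}

```text
time: 2.45
eef_pos: [0.4478, 0.0431, 0.4213]
tool_rot: [[-0.651, 0.759, 0.0], [0.759, 0.651, 0.0], [-0.0, 0.0, -1.0]]
force: [-0.1, -0.9, -0.4]
gripper_width: 0.0876
gripper_force: 0.0
```

Run:
```python
from h import *
import pickle
s=arm.sense();im=cams.get_image('wrist')
pickle.dump((s,im),open('w1.pkl','wb'))
cv2.imwrite('pics/w1.png',cv2.resize(im[:,:,::-1],None,fx=1.25,fy=1.25))
print(s['time'],s['eef_pos'],s['tool_rot'].round(4),s['q'].round(2))
```

```text
2.45 [0.44777457 0.04314767 0.42128325] [[-6.511e-01  7.590e-01  3.000e-04]
 [ 7.590e-01  6.511e-01  2.000e-04]
 [-1.000e-04  4.000e-04 -1.000e+00]] [ 0.41  0.14 -0.69  2.01  0.1   1.02  0.38]
```

View pics/w1.png

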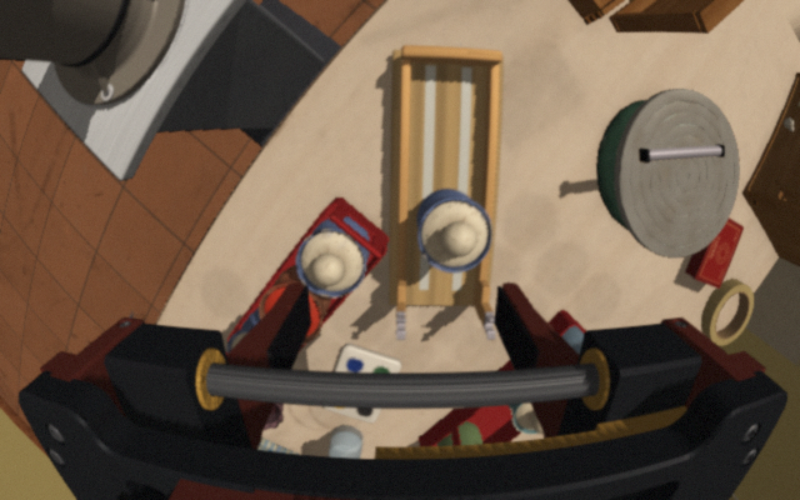

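The wrist view has the rack nearly aligned: front stop edge from (402,47) to (502,50), rail outer edges at x≈395 and 498, and clips at (402,325) and (490,322). The old pot's knob is at (460,238), bar ends at (645,155) and (722,151), and the near crate pot's knob at (327,268).

Run:
```python
from h import *
import pickle
s,im=pickle.load(open('w1.pkl','rb'))
P={}
for n,c,z in [('fl',(502,50),.044),('fr',(402,47),.044),('cl_tip',(490,335),.092),('cr_tip',(402,337),.092),('old',(460,238),.103),('a',(327,268),.091),('b1',(645,155),.079),('b2',(722,151),.079),('wheel',(672,172),.072)]:
    P[n]=wplane((c[0]/1.25,c[1]/1.25),s,z);print(n,P[n].round(4))
# edges of rails: grey rows
g=cv2.cvtColor(cv2.cvtColor(im,cv2.COLOR_RGB2BGR),cv2.COLOR_BGR2GRAY)
hsv=cv2.cvtColor(im,cv2.COLOR_RGB2HSV)
for v in [70,90,110,130,220]:
    print(v,[(u,int(hsv[v,u,0]),int(hsv[v,u,1]),int(hsv[v,u,2])) for u in list(range(308,334,2))]); print('  R',[(u,int(hsv[v,u,0]),int(hsv[v,u,1]),int(hsv[v,u,2])) for u in range(380,406,2)])
print('col',[(v,int(hsv[v,358,0]),int(hsv[v,358,1]),int(hsv[v,358,2])) for v in range(32,66,2)])
cv2.imwrite('pics/w1c.png',cv2.resize(im[20:280,300:420,::-1],None,fx=2.3,fy=2.3,interpolation=cv2.INTER_CUBIC))
```

```text
fl [0.415 0.224 0.044]
fr [0.3455 0.1628 0.044 ]
cl_tip [0.5776 0.0186 0.092 ]
cr_tip [ 0.5156 -0.0353  0.092 ]
old [0.4877 0.0691 0.103 ]
a [ 0.4226 -0.0266  0.091 ]
b1 [0.5779 0.2468 0.079 ]
b2 [0.6526 0.3316 0.079 ]
wheel [0.6198 0.2641 0.072 ]
70 [(308, 17, 71, 97), (310, 18, 72, 95), (312, 14, 75, 85), (314, 16, 112, 75), (316, 17, 120, 81), (318, 18, 118, 82), (320, 16, 134, 114), (322, 16, 142, 189), (324, 16, 138, 213), (326, 16, 132, 214), (328, 16, 129, 186), (330, 17, 118, 168), (332, 17, 120, 160)]
  R [(380, 17, 120, 115), (382, 18, 117, 87), (384, 17, 121, 82), (386, 18, 123, 79), (388, 16, 126, 81), (390, 15, 141, 78), (392, 15, 138, 133), (394, 16, 138, 202), (396, 17, 133, 218), (398, 17, 136, 205), (400, 17, 121, 171), (402, 18, 96, 167), (404, 17, 74, 170)]
90 [(308, 14, 75, 95), (310, 16, 73, 91), (312, 17, 87, 85), (314, 16, 114, 85), (316, 16, 125, 88), (318, 17, 126, 91), (320, 16, 138, 126), (322, 16, 143, 191), (324, 16, 138, 211), (326, 17, 140, 208), (328, 17, 130, 178), (330, 17, 123, 166), (332, 17, 123, 156)]
  R [(380, 19, 122, 94), (382, 19, 126, 79), 
[... 1469 characters left out ...]
4, 17, 137, 80), (326, 18, 126, 73), (328, 17, 126, 73), (330, 17, 116, 75), (332, 17, 123, 83)]
  R [(380, 17, 136, 75), (382, 15, 142, 81), (384, 15, 136, 148), (386, 16, 142, 180), (388, 17, 135, 177), (390, 18, 132, 162), (392, 18, 107, 170), (394, 17, 74, 178), (396, 16, 75, 181), (398, 16, 74, 180), (400, 15, 74, 182), (402, 17, 70, 182), (404, 16, 75, 181)]
col [(32, 16, 69, 191), (34, 16, 72, 190), (36, 17, 80, 189), (38, 16, 131, 192), (40, 16, 138, 199), (42, 16, 140, 193), (44, 16, 142, 176), (46, 15, 142, 106), (48, 17, 138, 74), (50, 15, 138, 76), (52, 18, 119, 77), (54, 18, 129, 79), (56, 18, 119, 79), (58, 17, 123, 79), (60, 17, 123, 81), (62, 16, 117, 83), (64, 17, 128, 100)]
```

View pics/w1c.png

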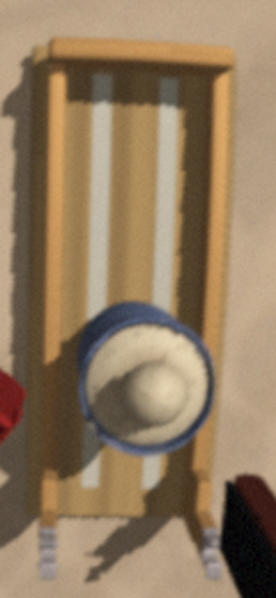

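The zoomed crop shows the rail tops clearly, with the clips at crop (47,555) and (212,555) and the front stop's inner edge at about row 45 of the original image.

Run:
```python
from h import *
import pickle
s,im=pickle.load(open('w1.pkl','rb'))
pts=[]
for v,l,r in [(70,(320.5,328.5),(391.5,399.5)),(90,(320.2,328.3),(391.2,399)),(110,(319.8,328),(390.7,398.5)),(130,(319.3,327.5),(389.7,397.8))]:
    L=[wplane((u,v),s,.032)[:2] for u in l+r];print(v,[np.linalg.norm(L[i]-L[j]).round(4) for i,j in((0,3),(1,2))]);pts.append(sum(L)/4)
pts=np.array(pts);F=wplane((358.5,45.6),s,.044)[:2]
cl=wplane((392.2,268),s,.088)[:2];cr=wplane((320.4,268),s,.088)[:2];print('clips',cl,cr,np.linalg.norm(cl-cr))
d=pts[-1]-pts[0];print('railyaw',np.degrees(np.arctan2(*d[::-1])));
cm=(cl+cr)/2;print('front',F,'clipmid',cm,'dist',np.linalg.norm(cm-F),'yaw',np.degrees(np.arctan2(*(cm-F)[::-1])),np.degrees(np.arctan2(*(cl-cr)[::-1]))-90)
mid=pts.mean(0);print('yaw F-mid..',np.degrees(np.arctan2(*(cm-mid)[::-1])))
for n,u in [('old',(460/1.25,238/1.25))]: print(wplane(u,s,.1025))
# line-fit of lane
yaw=np.radians(-48.5)
for y in (-47,-48,-49,-50):
    a=np.radians(y);X=np.array([np.cos(a),np.sin(a)]);Y=np.array([-X[1],X[0]]);print(y,[((p-mid)@Y).round(4) for p in (F,pts[0],pts[-1],cm)],(cm-F)@X)
```

```text
70 [np.float64(0.0943), np.float64(0.075)]
90 [np.float64(0.0943), np.float64(0.0751)]
110 [np.float64(0.0946), np.float64(0.0752)]
130 [np.float64(0.0951), np.float64(0.0752)]
clips [0.58014971 0.01763662] [ 0.51464848 -0.03630499] 0.084853456384838
railyaw -50.12566040962334
front [0.38312018 0.18339552] clipmid [ 0.5473991  -0.00933419] dist 0.2532435626832665 yaw -49.5563941278821 -50.527841820522966
yaw F-mid.. -50.62413717563837
[0.48780448 0.06909342 0.1025    ]
-47 [np.float64(-0.0007), np.float64(0.0019), np.float64(-0.002), np.float64(-0.012)] 0.2529915358810895
-48 [np.float64(-0.0018), np.float64(0.0013), np.float64(-0.0014), np.float64(-0.0087)] 0.25315013499222416
-49 [np.float64(-0.0029), np.float64(0.0007), np.float64(-0.0008), np.float64(-0.0054)] 0.25323162211991973
-50 [np.float64(-0.004), np.float64(0.0), np.float64(-0.0001), np.float64(-0.0021)] 0.25323597244240775
```

```bash
cat >> h.py <<'E'
A=np.radians(-50.2);X=np.array([np.cos(A),np.sin(A)]);Y=np.array([-X[1],X[0]])
E
python3 - <<'E'
from h import *
import pickle
s,im=pickle.load(open('w1.pkl','rb'))
mid=np.mean([wplane((u,v),s,.032)[:2] for v,l in [(70,(320.5,328.5,391.5,399.5)),(90,(320.2,328.3,391.2,399)),(110,(319.8,328,390.7,398.5)),(130,(319.3,327.5,389.7,397.8))] for u in l],axis=0)
F=wplane((360.5,45.6),s,.044)[:2];lf=mid+X*((F-mid)@X);print('lf',lf)
open('h.py','a').write(f'lf=np.array([{lf[0]:.4f},{lf[1]:.4f}])\ndef W(x,y=0): return lf+X*x+Y*y\ndef L(p): d=np.array(p)[:2]-lf; return np.array([d@X,d@Y])\n')
from importlib import reload
import h;reload(h)
p=wplane((368.4,190.6),s,.1025);print('old',h.L(p),p,'clips',h.L([.5474,-.0093]))
print('W33',h.W(.034))
o=h.W(h.L(p)[0],h.L(p)[1]/2)
f=h.plan((*o,.28),39.8,6);h.plan((*o,.227),39.8,3,f)
h.plan((*h.W(.035),.227),39.8,8,((*o,.227),39.8))
E
```

```text
lf [0.38630664 0.18621347]
old [0.1551483  0.00344552] [0.48825907 0.06920762 0.1025    ] clips [ 0.2533211  -0.00137097]
W33 [0.40806373 0.16007836]
frm [0.4479 0.0446 0.4214] 40.6 n 6
{"dx":-0.03,"dy":0.15,"dz":0.47,"az":0.02},{"dx":-0.02,"dy":0.15,"dz":0.47,"az":0.02},{"dx":-0.02,"dy":0.15,"dz":0.47,"az":0.02},{"dx":-0.02,"dy":0.15,"dz":0.47,"az":0.02},{"dx":-0.02,"dy":0.15,"dz":0.47,"az":0.02},{"dx":-0.02,"dy":0.15,"dz":0.47,"az":0.02},
frm [0.4869 0.0681 0.28  ] 39.8 n 3
{"dx":0.00,"dy":0.00,"dz":0.35,"az":-0.00},{"dx":0.00,"dy":0.00,"dz":0.35,"az":-0.00},{"dx":0.00,"dy":0.00,"dz":0.35,"az":-0.00},
frm [0.4869 0.0681 0.227 ] 39.8 n 8
{"dx":0.30,"dy":-0.00,"dz":-0.00,"az":-0.00},{"dx":0.30,"dy":-0.00,"dz":-0.00,"az":-0.00},{"dx":0.30,"dy":-0.00,"dz":-0.00,"az":-0.00},{"dx":0.30,"dy":-0.00,"dz":-0.00,"az":-0.00},{"dx":0.30,"dy":-0.00,"dz":-0.00,"az":-0.00},{"dx":0.30,"dy":-0.00,"dz":-0.00,"az":-0.00},{"dx":0.30,"dy":-0.00,"dz":-0.00,"az":-0.00},{"dx":0.30,"dy":-0.00,"dz":-0.00,"az":-0.00},
```

Call:
apply_moves:
  targets:
    - {"dx": -0.03,"dy": 0.15,"dz": 0.47,"ax": 0,"ay": 0,"az": 0.02,"gripper": 1}
    - {"dx": -0.02,"dy": 0.15,"dz": 0.47,"ax": 0,"ay": 0,"az": 0.02,"gripper": 1}
    - {"dx": -0.02,"dy": 0.15,"dz": 0.47,"ax": 0,"ay": 0,"az": 0.02,"gripper": 1}
    - {"dx": -0.02,"dy": 0.15,"dz": 0.47,"ax": 0,"ay": 0,"az": 0.02,"gripper": 1}
    - {"dx": -0.02,"dy": 0.15,"dz": 0.47,"ax": 0,"ay": 0,"az": 0.02,"gripper": 1}
    - {"dx": -0.02,"dy": 0.15,"dz": 0.47,"ax": 0,"ay": 0,"az": 0.02,"gripper": 1}
    - {"dx": 0,"dy": 0,"dz": 0.35,"ax": 0,"ay": 0,"az": 0,"gripper": 1}
    - {"dx": 0,"dy": 0,"dz": 0.35,"ax": 0,"ay": 0,"az": 0,"gripper": 1}
    - {"dx": 0,"dy": 0,"dz": 0.35,"ax": 0,"ay": 0,"az": 0,"gripper": 1}
    - {"dx": 0,"dy": 0,"dz": 0,"ax": 0,"ay": 0,"az": 0,"gripper": 1}

```text
time: 3.5
eef_pos: [0.486, 0.0636, 0.2259]
tool_rot: [[-0.637, 0.771, -0.004], [0.771, 0.637, -0.001], [0.002, -0.004, -1.0]]
force: [-0.0, 0.0, -0.3]
gripper_width: 0.0878
gripper_force: 0.0
```

Call:
apply_moves:
  targets:
    - {"dx": 0,"dy": 0,"dz": 0,"ax": 0,"ay": 0,"az": 0,"gripper": -1}
    - {"dx": 0,"dy": 0,"dz": 0,"ax": 0,"ay": 0,"az": 0,"gripper": -1}
    - {"dx": 0,"dy": 0,"dz": 0,"ax": 0,"ay": 0,"az": 0,"gripper": -1}
    - {"dx": 0,"dy": 0,"dz": 0,"ax": 0,"ay": 0,"az": 0,"gripper": -1}
    - {"dx": 0,"dy": 0,"dz": 0,"ax": 0,"ay": 0,"az": 0,"gripper": -1}
  grip_force: 12

```text
time: 4.0
eef_pos: [0.4876, 0.0643, 0.2284]
tool_rot: [[-0.637, 0.771, 0.002], [0.771, 0.637, 0.0], [-0.001, 0.001, -1.0]]
force: [0.4, -0.3, 6.2]
gripper_width: 0.0643
gripper_force: 12.0
```

Run:
```python
from h import *
s=arm.sense();print(L(s['eef_pos']),s['force'],s['time'])
plan((*W(.036,0),s['eef_pos'][2]+.001),39.8,9)
```

```text
[ 0.15851223 -0.00022933] [ 0.44002109 -0.29665652  6.24411302] 4.0
frm [0.4876 0.0643 0.2284] 39.6 n 9
{"dx":0.27,"dy":-0.00,"dz":-0.00,"az":-0.00},{"dx":0.27,"dy":-0.00,"dz":-0.00,"az":-0.00},{"dx":0.27,"dy":-0.00,"dz":-0.00,"az":-0.00},{"dx":0.27,"dy":-0.00,"dz":-0.00,"az":-0.00},{"dx":0.27,"dy":-0.00,"dz":-0.00,"az":-0.00},{"dx":0.27,"dy":0.00,"dz":-0.00,"az":-0.00},{"dx":0.27,"dy":0.00,"dz":-0.00,"az":-0.00},{"dx":0.27,"dy":0.00,"dz":-0.00,"az":-0.00},{"dx":0.27,"dy":0.00,"dz":-0.00,"az":-0.00},
```

Call:
apply_moves:
  targets:
    - {"dx": 0.1,"dy": 0,"dz": -0.02,"ax": 0,"ay": 0,"az": 0,"gripper": -1}
    - {"dx": 0.25,"dy": 0,"dz": 0,"ax": 0,"ay": 0,"az": 0,"gripper": -1}
    - {"dx": 0.3,"dy": 0,"dz": 0,"ax": 0,"ay": 0,"az": 0,"gripper": -1}
    - {"dx": 0.35,"dy": 0,"dz": 0,"ax": 0,"ay": 0,"az": 0,"gripper": -1}
    - {"dx": 0.35,"dy": 0,"dz": 0,"ax": 0,"ay": 0,"az": 0,"gripper": -1}
    - {"dx": 0.35,"dy": 0,"dz": 0,"ax": 0,"ay": 0,"az": 0,"gripper": -1}
    - {"dx": 0.3,"dy": 0,"dz": 0,"ax": 0,"ay": 0,"az": 0,"gripper": -1}
    - {"dx": 0.25,"dy": 0,"dz": 0,"ax": 0,"ay": 0,"az": 0,"gripper": -1}
    - {"dx": 0.15,"dy": 0,"dz": 0,"ax": 0,"ay": 0,"az": 0,"gripper": -1}
    - {"dx": 0,"dy": 0,"dz": 0,"ax": 0,"ay": 0,"az": 0,"gripper": -1}
    - {"dx": 0,"dy": 0,"dz": 0,"ax": 0,"ay": 0,"az": 0,"gripper": -1}

```text
time: 5.1
eef_pos: [0.4107, 0.1567, 0.2288]
tool_rot: [[-0.637, 0.771, -0.0], [0.771, 0.637, -0.0], [-0.0, -0.0, -1.0]]
force: [-2.1, -1.0, 5.4]
gripper_width: 0.0641
gripper_force: 12.0
```

Run:
```python
from h import *
s=arm.sense();print(L(s['eef_pos']),s['eef_pos'],s['force'],s['time'],s['gripper_width'])
im=cams.get_image('top')[:,:,::-1]
cv2.imwrite('pics/top1.png',cv2.resize(im[140:300,200:420],None,fx=3,fy=3,interpolation=cv2.INTER_CUBIC))
```

```text
[ 0.03830808 -0.00016785] [0.41069242 0.15666109 0.2287633 ] [-2.09880605 -0.95274405  5.40419023] 5.1 0.06406326037353889
```

Call:
apply_moves:
  targets:
    - {"dx": 0,"dy": 0,"dz": 0,"ax": 0,"ay": 0,"az": 0,"gripper": 1}
    - {"dx": 0,"dy": 0,"dz": 0,"ax": 0,"ay": 0,"az": 0,"gripper": 1}
    - {"dx": 0,"dy": 0,"dz": 0,"ax": 0,"ay": 0,"az": 0,"gripper": 1}
    - {"dx": 0,"dy": 0,"dz": 0,"ax": 0,"ay": 0,"az": 0,"gripper": 1}
    - {"dx": 0,"dy": 0,"dz": -0.4,"ax": 0,"ay": 0,"az": 0,"gripper": 1}
    - {"dx": 0,"dy": 0,"dz": -0.8,"ax": 0,"ay": 0,"az": 0,"gripper": 1}
    - {"dx": 0,"dy": 0,"dz": -1,"ax": 0,"ay": 0,"az": 0,"gripper": 1}
    - {"dx": -0.6,"dy": 0,"dz": -1,"ax": 0,"ay": 0,"az": 0,"gripper": 1}
    - {"dx": -1,"dy": 0,"dz": -0.7,"ax": 0,"ay": 0,"az": 0,"gripper": 1}
    - {"dx": -0.9,"dy": 0,"dz": 0,"ax": 0,"ay": 0,"az": 0,"gripper": 1}
    - {"dx": 0,"dy": 0,"dz": 0,"ax": 0,"ay": 0,"az": 0,"gripper": 1}
    - {"dx": 0,"dy": 0,"dz": 0,"ax": 0,"ay": 0,"az": 0,"gripper": 1}

```text
time: 6.35
eef_pos: [0.482, 0.0697, 0.4099]
tool_rot: [[-0.635, 0.773, -0.001], [0.773, 0.635, 0.0], [0.001, -0.0, -1.0]]
force: [-1.0, 0.5, -0.8]
gripper_width: 0.0876
gripper_force: 0.0
```

Run:
```python
from h import *
import pickle
s=arm.sense();im=cams.get_image('wrist');t=cams.get_image('top')
pickle.dump((s,im),open('w2.pkl','wb'))
print(s['time'],s['eef_pos'],L(s['eef_pos']))
a=cv2.resize(im[0:280,160:440,::-1],None,fx=2.1,fy=2.1,interpolation=cv2.INTER_CUBIC)
cv2.imwrite('pics/w2.png',a)
```

```text
6.35 [0.48203012 0.06974911 0.40988157] [ 0.15074508 -0.00099347]
```

View pics/w2.png

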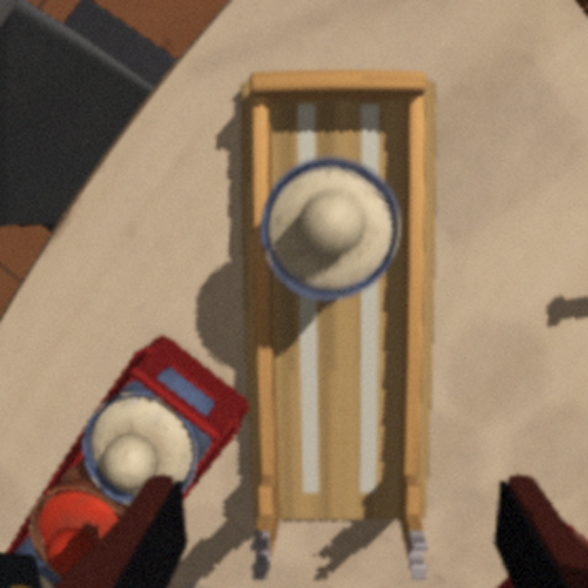

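The pot stands upright near the front, with its knob at crop (332,222) and the front stop's inner edge at row 94. I'll compute the gap between them.

Run:
```python
from h import *
import pickle
s,im=pickle.load(open('w2.pkl','rb'))
f=lambda c:(160+c[0]/2.1,c[1]/2.1)
print('knob',L(wplane(f((332,222)),s,.1025)),'rim',L(wplane(f((331,228)),s,.088)))
print('front inner',L(wplane(f((338,94)),s,.044)))
for c in [(270,200),(407,200),(272,400),(407,400)]: print('rail in',L(wplane(f(c),s,.032)))
print('clips',L(wplane(f((261,577)),s,.092)),L(wplane(f((418,577)),s,.092)),'rear end', L(wplane(f((340,521)),s,.012)))
a=wplane(f((130,458)),s,.0905);print('a',a)
```

```text
knob [ 0.0730039  -0.00353622] rim [ 0.07578962 -0.0041849 ]
front inner [ 0.00399851 -0.00064752]
rail in [ 0.06025309 -0.03799622]
rail in [0.06073433 0.03647731]
rail in [ 0.17335634 -0.03966006]
rail in [0.17382691 0.03785211]
clips [ 0.25444931 -0.04327042] [0.25495257 0.04049384] rear end [ 0.26032826 -0.00112236]
a [ 0.4231118  -0.02668921  0.0905    ]
```

Run:
```python
from h import *
f=plan((*W(.073,-.003),.33),39.8,5);plan((*W(.073,-.003),.227),39.8,5,f)
```

```text
frm [0.4811 0.0715 0.4097] 39.6 n 5
{"dx":0.30,"dy":-0.01,"dz":0.32,"az":-0.01},{"dx":0.30,"dy":-0.01,"dz":0.32,"az":-0.01},{"dx":0.30,"dy":-0.01,"dz":0.32,"az":-0.01},{"dx":0.30,"dy":-0.01,"dz":0.32,"az":-0.01},{"dx":0.30,"dy":-0.01,"dz":0.32,"az":-0.01},
frm [0.4307 0.1282 0.33  ] 39.8 n 5
{"dx":0.00,"dy":0.00,"dz":0.41,"az":-0.00},{"dx":0.00,"dy":0.00,"dz":0.41,"az":-0.00},{"dx":0.00,"dy":0.00,"dz":0.41,"az":-0.00},{"dx":0.00,"dy":0.00,"dz":0.41,"az":-0.00},{"dx":0.00,"dy":0.00,"dz":0.41,"az":-0.00},
```

Call:
apply_moves:
  targets:
    - {"dx": 0.3,"dy": -0.02,"dz": 0.32,"ax": 0,"ay": 0,"az": 0,"gripper": 1}
    - {"dx": 0.3,"dy": -0.02,"dz": 0.32,"ax": 0,"ay": 0,"az": 0,"gripper": 1}
    - {"dx": 0.3,"dy": -0.01,"dz": 0.32,"ax": 0,"ay": 0,"az": 0,"gripper": 1}
    - {"dx": 0.3,"dy": -0.01,"dz": 0.32,"ax": 0,"ay": 0,"az": 0,"gripper": 1}
    - {"dx": 0.3,"dy": 0,"dz": 0.32,"ax": 0,"ay": 0,"az": 0,"gripper": 1}
    - {"dx": 0,"dy": 0,"dz": 0.41,"ax": 0,"ay": 0,"az": 0,"gripper": 1}
    - {"dx": 0,"dy": 0,"dz": 0.41,"ax": 0,"ay": 0,"az": 0,"gripper": 1}
    - {"dx": 0,"dy": 0,"dz": 0.41,"ax": 0,"ay": 0,"az": 0,"gripper": 1}
    - {"dx": 0,"dy": 0,"dz": 0.41,"ax": 0,"ay": 0,"az": 0,"gripper": 1}
    - {"dx": 0,"dy": 0,"dz": 0.41,"ax": 0,"ay": 0,"az": 0,"gripper": 1}
    - {"dx": 0,"dy": 0,"dz": 0,"ax": 0,"ay": 0,"az": 0,"gripper": 1}
    - {"dx": 0,"dy": 0,"dz": 0,"ax": 0,"ay": 0,"az": 0,"gripper": 1}

```text
time: 7.65
eef_pos: [0.4312, 0.1274, 0.2279]
tool_rot: [[-0.639, 0.77, -0.001], [0.77, 0.639, 0.0], [0.001, -0.001, -1.0]]
force: [-0.3, 0.9, -0.9]
gripper_width: 0.088
gripper_force: 0.0
```

Call:
apply_moves:
  targets:
    - {"dx": 0,"dy": 0,"dz": 0,"ax": 0,"ay": 0,"az": 0,"gripper": -1}
    - {"dx": 0,"dy": 0,"dz": 0,"ax": 0,"ay": 0,"az": 0,"gripper": -1}
    - {"dx": 0,"dy": 0,"dz": 0,"ax": 0,"ay": 0,"az": 0,"gripper": -1}
    - {"dx": 0,"dy": 0,"dz": 0,"ax": 0,"ay": 0,"az": 0,"gripper": -1}
    - {"dx": 0,"dy": 0,"dz": 0,"ax": 0,"ay": 0,"az": 0,"gripper": -1}
  grip_force: 30

```text
time: 8.15
eef_pos: [0.4316, 0.1262, 0.2281]
tool_rot: [[-0.637, 0.771, -0.0], [0.771, 0.637, -0.001], [-0.001, -0.001, -1.0]]
force: [-2.8, -1.5, 6.3]
gripper_width: 0.064
gripper_force: 30.0
```

Call:
apply_moves:
  targets:
    - {"dx": 0,"dy": 0,"dz": -0.05,"ax": 0,"ay": 0,"az": 0,"gripper": -1}
    - {"dx": 0,"dy": 0,"dz": -0.1,"ax": 0,"ay": 0,"az": 0,"gripper": -1}
    - {"dx": 0,"dy": 0,"dz": 0,"ax": 0,"ay": 0,"az": 0,"gripper": -1}
    - {"dx": 0,"dy": 0,"dz": 0,"ax": 0,"ay": 0,"az": 0,"gripper": -1}

```text
time: 8.55
eef_pos: [0.4319, 0.1265, 0.2353]
tool_rot: [[-0.637, 0.771, 0.0], [0.771, 0.637, 0.0], [-0.0, 0.0, -1.0]]
force: [-0.6, -0.4, -2.8]
gripper_width: 0.0636
gripper_force: 30.0
```

Call:
apply_moves:
  targets:
    - {"dx": 0.16,"dy": 0,"dz": 0,"ax": 0,"ay": 0,"az": 0,"gripper": -1}
    - {"dx": 0.2,"dy": 0.02,"dz": 0,"ax": 0,"ay": 0,"az": 0,"gripper": -1}
    - {"dx": 0.2,"dy": 0.02,"dz": 0,"ax": 0,"ay": 0,"az": 0,"gripper": -1}
    - {"dx": 0.1,"dy": 0,"dz": 0,"ax": 0,"ay": 0,"az": 0,"gripper": -1}
    - {"dx": 0,"dy": 0,"dz": 0,"ax": 0,"ay": 0,"az": 0,"gripper": -1}
    - {"dx": 0,"dy": 0,"dz": 0.07,"ax": 0,"ay": 0,"az": 0,"gripper": -1}
    - {"dx": 0,"dy": 0,"dz": 0.05,"ax": 0,"ay": 0,"az": 0,"gripper": -1}
    - {"dx": 0,"dy": 0,"dz": 0.03,"ax": 0,"ay": 0,"az": 0,"gripper": -1}
    - {"dx": 0,"dy": 0,"dz": 0,"ax": 0,"ay": 0,"az": 0,"gripper": -1}

```text
time: 9.45
eef_pos: [0.4124, 0.153, 0.2281]
tool_rot: [[-0.636, 0.771, -0.0], [0.771, 0.636, -0.001], [-0.001, -0.001, -1.0]]
force: [-2.9, -1.2, 8.0]
gripper_width: 0.0637
gripper_force: 30.0
```

Call:
apply_moves:
  targets:
    - {"dx": 0,"dy": 0,"dz": 0,"ax": 0,"ay": 0,"az": 0,"gripper": 1}
    - {"dx": 0,"dy": 0,"dz": 0,"ax": 0,"ay": 0,"az": 0,"gripper": 1}
    - {"dx": 0,"dy": 0,"dz": 0,"ax": 0,"ay": 0,"az": 0,"gripper": 1}
    - {"dx": 0,"dy": 0,"dz": -0.4,"ax": 0,"ay": 0,"az": 0,"gripper": 1}
    - {"dx": 0,"dy": 0,"dz": -0.8,"ax": 0,"ay": 0,"az": 0,"gripper": 1}
    - {"dx": 0,"dy": 0,"dz": -1,"ax": 0,"ay": 0,"az": 0,"gripper": 1}
    - {"dx": -0.4,"dy": 0,"dz": -1,"ax": 0,"ay": 0,"az": 0,"gripper": 1}
    - {"dx": -1,"dy": 0,"dz": -0.5,"ax": 0,"ay": 0,"az": 0,"gripper": 1}
    - {"dx": -1,"dy": 0,"dz": 0,"ax": 0,"ay": 0,"az": 0,"gripper": 1}
    - {"dx": 0,"dy": 0,"dz": 0,"ax": 0,"ay": 0,"az": 0,"gripper": 1}
    - {"dx": 0,"dy": 0,"dz": 0,"ax": 0,"ay": 0,"az": 0,"gripper": 1}

```text
time: 10.55
eef_pos: [0.4848, 0.0648, 0.4062]
tool_rot: [[-0.635, 0.773, -0.001], [0.773, 0.635, 0.0], [0.001, -0.0, -1.0]]
force: [-0.7, 0.6, -0.6]
gripper_width: 0.0877
gripper_force: 0.0
```

Run:
```python
from h import *
import pickle
s=arm.sense();im=cams.get_image('wrist')
pickle.dump((s,im),open('w3.pkl','wb'))
print(s['time'],s['eef_pos'],L(s['eef_pos']))
hsv=cv2.cvtColor(im,cv2.COLOR_RGB2HSV)
# cream lid: low-sat bright, near rack
u,v=wproj((*W(.04),.1),s);print(u,v)
m=((hsv[...,1]<75)&(hsv[...,2]>110)).astype('u1')
m[:, :int(u-50)]=0;m[:,int(u+50):]=0;m[:int(max(0,v-45))]=0;m[int(v+55):]=0
# blue ring
b=((hsv[...,0]>100)&(hsv[...,0]<130)&(hsv[...,1]>60)).astype('u1');b[:,:int(u-60)]=0;b[:,int(u+60):]=0;b[:int(max(0,v-60))]=0;b[int(v+60):]=0
k,_,st,ce=cv2.connectedComponentsWithStats(b);print(st[1:][st[1:,4]>30])
im2=im[:,:,::-1];cv2.imwrite('pics/w3.png',cv2.resize(im2[0:280,160:440],None,fx=2.1,fy=2.1,interpolation=cv2.INTER_CUBIC))
```

```text
10.55 [0.48480398 0.06478111 0.40615123] [ 0.15633748 -0.00204242]
322.78491457851675 64.19880205554261
[[291  39  56  19 143]]
```

View pics/w3.png

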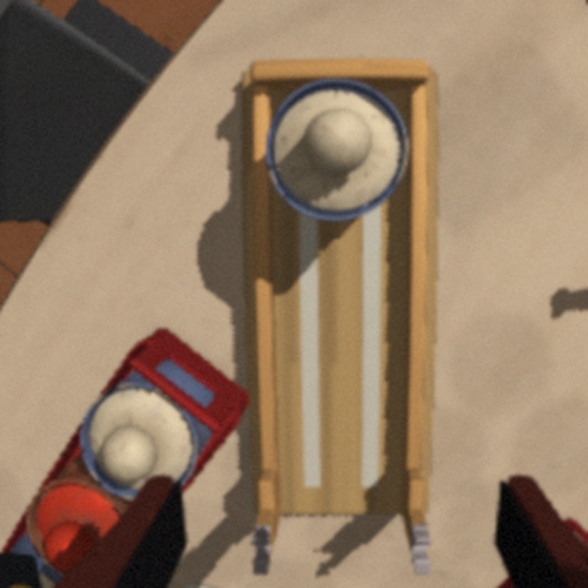

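The old pot now sits close to the stop: knob at crop (340,140), stop's inner edge at row 81.

Run:
```python
from h import *
import pickle
s,im=pickle.load(open('w3.pkl','rb'))
f=lambda c:(160+c[0]/2.1,c[1]/2.1)
print('knob',L(wplane(f((340,140)),s,.1025)),'rim',L(wplane(f((337,150)),s,.088)),'front',L(wplane(f((338,81)),s,.044)))
print('a',wplane(f((128,454)),s,.0905))
f=plan((.4225,-.0265,.32),0,9);plan((.4225,-.0265,.2255),0,3,f)
```

```text
knob [ 0.04263349 -0.00081581] rim [ 0.04544353 -0.00217686] front [ 0.00319976 -0.00156485]
a [ 0.42395863 -0.02856362  0.0905    ]
frm [0.4841 0.066  0.406 ] 39.5 n 9
{"dx":-0.07,"dy":-0.24,"dz":0.19,"az":0.73},{"dx":-0.09,"dy":-0.23,"dz":0.19,"az":0.73},{"dx":-0.11,"dy":-0.22,"dz":0.19,"az":0.73},{"dx":-0.12,"dy":-0.21,"dz":0.19,"az":0.73},{"dx":-0.14,"dy":-0.20,"dz":0.19,"az":0.73},{"dx":-0.15,"dy":-0.19,"dz":0.19,"az":0.73},{"dx":-0.17,"dy":-0.18,"dz":0.19,"az":0.73},{"dx":-0.18,"dy":-0.17,"dz":0.19,"az":0.73},{"dx":-0.19,"dy":-0.15,"dz":0.19,"az":0.73},
frm [ 0.4225 -0.0265  0.32  ] 0 n 3
{"dx":0.00,"dy":0.00,"dz":0.63,"az":0.00},{"dx":0.00,"dy":0.00,"dz":0.63,"az":0.00},{"dx":0.00,"dy":0.00,"dz":0.63,"az":0.00},
```

Run:
```python
from h import *
f=plan((*W(.097,-.001),.30),39.8,4);f=plan((*W(.097,-.001),.230),39.8,3,f);f=plan((*W(.079,-.001),.230),39.8,4,f)
```

```text
frm [0.4841 0.066  0.406 ] 39.5 n 4
{"dx":0.29,"dy":0.00,"dz":0.53,"az":-0.01},{"dx":0.29,"dy":0.00,"dz":0.53,"az":-0.01},{"dx":0.29,"dy":0.00,"dz":0.53,"az":-0.01},{"dx":0.29,"dy":0.00,"dz":0.53,"az":-0.01},
frm [0.4476 0.111  0.3   ] 39.8 n 3
{"dx":0.00,"dy":0.00,"dz":0.47,"az":-0.00},{"dx":0.00,"dy":0.00,"dz":0.47,"az":-0.00},{"dx":0.00,"dy":0.00,"dz":0.47,"az":-0.00},
frm [0.4476 0.111  0.23  ] 39.8 n 4
{"dx":0.09,"dy":0.00,"dz":-0.00,"az":-0.00},{"dx":0.09,"dy":0.00,"dz":-0.00,"az":-0.00},{"dx":0.09,"dy":0.00,"dz":-0.00,"az":-0.00},{"dx":0.09,"dy":0.00,"dz":-0.00,"az":-0.00},
```

Call:
apply_moves:
  targets:
    - {"dx": 0.29,"dy": 0,"dz": 0.53,"ax": 0,"ay": 0,"az": 0,"gripper": -1}
    - {"dx": 0.29,"dy": 0,"dz": 0.53,"ax": 0,"ay": 0,"az": 0,"gripper": -1}
    - {"dx": 0.29,"dy": 0,"dz": 0.53,"ax": 0,"ay": 0,"az": 0,"gripper": -1}
    - {"dx": 0.29,"dy": 0,"dz": 0.53,"ax": 0,"ay": 0,"az": 0,"gripper": -1}
    - {"dx": 0,"dy": 0,"dz": 0,"ax": 0,"ay": 0,"az": 0,"gripper": -1}
    - {"dx": 0,"dy": 0,"dz": 0.45,"ax": 0,"ay": 0,"az": 0,"gripper": -1}
    - {"dx": 0,"dy": 0,"dz": 0.45,"ax": 0,"ay": 0,"az": 0,"gripper": -1}
    - {"dx": 0,"dy": 0,"dz": 0.5,"ax": 0,"ay": 0,"az": 0,"gripper": -1}
    - {"dx": 0,"dy": 0,"dz": 0,"ax": 0,"ay": 0,"az": 0,"gripper": -1}
    - {"dx": 0,"dy": 0,"dz": 0,"ax": 0,"ay": 0,"az": 0,"gripper": -1}
  grip_force: 10

```text
time: 11.6
eef_pos: [0.4479, 0.111, 0.2315]
tool_rot: [[-0.638, 0.77, 0.0], [0.77, 0.638, 0.0], [-0.0, 0.0, -1.0]]
force: [0.7, -0.2, 0.9]
gripper_width: 0.0111
gripper_force: 0.0
```

Call:
apply_moves:
  targets:
    - {"dx": 0.1,"dy": 0,"dz": 0,"ax": 0,"ay": 0,"az": 0,"gripper": -1}
    - {"dx": 0.08,"dy": 0,"dz": 0,"ax": 0,"ay": 0,"az": 0,"gripper": -1}
    - {"dx": 0.06,"dy": 0,"dz": 0,"ax": 0,"ay": 0,"az": 0,"gripper": -1}
    - {"dx": 0.06,"dy": 0,"dz": 0,"ax": 0,"ay": 0,"az": 0,"gripper": -1}
    - {"dx": 0.04,"dy": 0,"dz": 0,"ax": 0,"ay": 0,"az": 0,"gripper": -1}
    - {"dx": 0,"dy": 0,"dz": 0,"ax": 0,"ay": 0,"az": 0,"gripper": -1}

```text
time: 12.2
eef_pos: [0.4367, 0.1238, 0.2307]
tool_rot: [[-0.637, 0.771, 0.0], [0.771, 0.637, -0.0], [-0.0, 0.0, -1.0]]
force: [0.9, -1.8, 1.0]
gripper_width: 0.0001
gripper_force: 1.0
```

Run:
```python
from h import *
s=arm.sense();print(L(s['eef_pos']),s['eef_pos'],L(s['force'][:2]+lf),s['force'],s['gripper_width'])
```

```text
[ 0.08020101 -0.00128134] [0.43665301 0.12376268 0.23065228] [ 1.92145246 -0.43015249] [ 0.89946128 -1.75156505  0.96824194] 0.00012510054283434584
```

Run:
```python
from h import *
f=((*W(.105,-.0015),.34),39.6)
f=plan((.423,-.0275,.34),0,8,f)
```

```text
frm [0.4524 0.1046 0.34  ] 39.6 n 8
{"dx":-0.21,"dy":-0.27,"dz":-0.00,"az":0.82},{"dx":-0.23,"dy":-0.25,"dz":-0.00,"az":0.82},{"dx":-0.25,"dy":-0.23,"dz":-0.00,"az":0.82},{"dx":-0.27,"dy":-0.20,"dz":-0.00,"az":0.82},{"dx":-0.29,"dy":-0.18,"dz":-0.00,"az":0.82},{"dx":-0.30,"dy":-0.16,"dz":-0.00,"az":0.82},{"dx":-0.31,"dy":-0.13,"dz":-0.00,"az":0.82},{"dx":-0.32,"dy":-0.10,"dz":-0.00,"az":0.82},
```

Call:
apply_moves:
  targets:
    - {"dx": -0.32,"dy": 0,"dz": -0.29,"ax": 0,"ay": 0,"az": 0,"gripper": -1}
    - {"dx": -0.2,"dy": 0,"dz": -0.9,"ax": 0,"ay": 0,"az": 0,"gripper": -1}
    - {"dx": 0,"dy": 0,"dz": -1,"ax": 0,"ay": 0,"az": 0,"gripper": -1}
    - {"dx": -0.21,"dy": -0.27,"dz": 0,"ax": 0,"ay": 0,"az": 0.82,"gripper": 1}
    - {"dx": -0.23,"dy": -0.25,"dz": 0,"ax": 0,"ay": 0,"az": 0.82,"gripper": 1}
    - {"dx": -0.25,"dy": -0.23,"dz": 0,"ax": 0,"ay": 0,"az": 0.82,"gripper": 1}
    - {"dx": -0.27,"dy": -0.2,"dz": 0,"ax": 0,"ay": 0,"az": 0.82,"gripper": 1}
    - {"dx": -0.29,"dy": -0.18,"dz": 0,"ax": 0,"ay": 0,"az": 0.82,"gripper": 1}
    - {"dx": -0.3,"dy": -0.16,"dz": 0,"ax": 0,"ay": 0,"az": 0.82,"gripper": 1}
    - {"dx": -0.31,"dy": -0.13,"dz": 0,"ax": 0,"ay": 0,"az": 0.82,"gripper": 1}
    - {"dx": -0.32,"dy": -0.1,"dz": 0,"ax": 0,"ay": 0,"az": 0.82,"gripper": 1}
    - {"dx": 0,"dy": 0,"dz": 0,"ax": 0,"ay": 0,"az": 0,"gripper": 1}

```text
time: 13.4
eef_pos: [0.4232, -0.0301, 0.3396]
tool_rot: [[0.0, 1.0, -0.001], [1.0, -0.0, -0.0], [-0.0, -0.001, -1.0]]
force: [-0.0, -0.2, -0.1]
gripper_width: 0.0686
gripper_force: 0.0
```

Run:
```python
from h import *
import pickle
s=arm.sense();im=cams.get_image('top');print(s['eef_pos'],s['gripper_width'])
s=arm.sense();pickle.dump((s,cams.get_image('wrist')),open('w4.pkl','wb'));pickle.dump(im,open('t4.pkl','wb'));print(s['eef_pos'],s['tool_rot'][:2,1])
plan((.423,-.0275,.2255),0,5)
```

```text
[ 0.42324157 -0.03008173  0.33958278] 0.0685860693627394
[ 0.42362979 -0.02886659  0.33974395] [0.99999285 0.0037317 ]
frm [ 0.4239 -0.0281  0.3399] 0.3 n 5
{"dx":0.00,"dy":-0.00,"dz":0.46,"az":0.01},{"dx":0.00,"dy":-0.00,"dz":0.46,"az":0.01},{"dx":0.00,"dy":-0.00,"dz":0.46,"az":0.01},{"dx":0.00,"dy":-0.00,"dz":0.46,"az":0.01},{"dx":0.00,"dy":-0.00,"dz":0.46,"az":0.01},
```

Call:
apply_moves:
  targets:
    - {"dx": 0,"dy": 0,"dz": 0.1,"ax": 0,"ay": 0,"az": 0,"gripper": 1}
    - {"dx": 0,"dy": 0,"dz": 0.4,"ax": 0,"ay": 0,"az": 0,"gripper": 1}
    - {"dx": 0,"dy": 0,"dz": 0.5,"ax": 0,"ay": 0,"az": 0,"gripper": 1}
    - {"dx": 0,"dy": 0,"dz": 0.5,"ax": 0,"ay": 0,"az": 0,"gripper": 1}
    - {"dx": 0,"dy": 0,"dz": 0.5,"ax": 0,"ay": 0,"az": 0,"gripper": 1}
    - {"dx": 0,"dy": 0,"dz": 0.28,"ax": 0,"ay": 0,"az": 0,"gripper": 1}
    - {"dx": 0,"dy": 0,"dz": 0,"ax": 0,"ay": 0,"az": 0,"gripper": 1}
    - {"dx": 0,"dy": 0,"dz": 0,"ax": 0,"ay": 0,"az": 0,"gripper": -1}
    - {"dx": 0,"dy": 0,"dz": 0,"ax": 0,"ay": 0,"az": 0,"gripper": -1}
    - {"dx": 0,"dy": 0,"dz": 0,"ax": 0,"ay": 0,"az": 0,"gripper": -1}
    - {"dx": 0,"dy": 0,"dz": 0,"ax": 0,"ay": 0,"az": 0,"gripper": -1}
    - {"dx": 0,"dy": 0,"dz": 0,"ax": 0,"ay": 0,"az": 0,"gripper": -1}
  grip_force: 30

```text
time: 14.7
eef_pos: [0.4241, -0.0287, 0.2267]
tool_rot: [[-0.003, 1.0, 0.001], [1.0, 0.003, -0.0], [-0.0, 0.001, -1.0]]
force: [-1.5, 1.1, 7.4]
gripper_width: 0.0636
gripper_force: 30.0
```

Call:
apply_moves:
  targets:
    - {"dx": 0,"dy": 0,"dz": -0.1,"ax": 0,"ay": 0,"az": 0,"gripper": -1}
    - {"dx": 0,"dy": 0,"dz": -0.3,"ax": 0,"ay": 0,"az": 0,"gripper": -1}
    - {"dx": 0,"dy": 0,"dz": -0.5,"ax": 0,"ay": 0,"az": 0,"gripper": -1}
    - {"dx": 0,"dy": 0,"dz": -0.6,"ax": 0,"ay": 0,"az": 0,"gripper": -1}
    - {"dx": 0,"dy": 0,"dz": -0.6,"ax": 0,"ay": 0,"az": 0,"gripper": -1}
    - {"dx": 0,"dy": 0,"dz": -0.5,"ax": 0,"ay": 0,"az": 0,"gripper": -1}
    - {"dx": 0,"dy": 0,"dz": -0.2,"ax": 0,"ay": 0,"az": 0,"gripper": -1}
    - {"dx": 0,"dy": 0,"dz": 0,"ax": 0,"ay": 0,"az": 0,"gripper": -1}

```text
time: 15.5
eef_pos: [0.4241, -0.0287, 0.3669]
tool_rot: [[-0.003, 1.0, 0.003], [1.0, 0.003, -0.001], [-0.001, 0.003, -1.0]]
force: [0.0, -1.3, -2.8]
gripper_width: 0.0637
gripper_force: 30.0
```

Run:
```python
from h import *
s=arm.sense();print(s['time'],s['eef_pos'],s['force'],s['gripper_width'])
f=plan((*W(.145,-.001),.366),39.8,12)
```

```text
15.5 [ 0.42412469 -0.02873879  0.36692922] [ 0.03351047 -1.34022965 -2.76645109] 0.06371579116552734
frm [ 0.4241 -0.0287  0.3669] 0.2 n 12
{"dx":0.17,"dy":0.09,"dz":0.00,"az":-0.55},{"dx":0.17,"dy":0.10,"dz":0.00,"az":-0.55},{"dx":0.16,"dy":0.11,"dz":0.00,"az":-0.55},{"dx":0.15,"dy":0.12,"dz":0.00,"az":-0.55},{"dx":0.15,"dy":0.13,"dz":0.00,"az":-0.55},{"dx":0.14,"dy":0.14,"dz":0.00,"az":-0.55},{"dx":0.13,"dy":0.14,"dz":0.00,"az":-0.55},{"dx":0.12,"dy":0.15,"dz":0.00,"az":-0.55},{"dx":0.11,"dy":0.16,"dz":0.00,"az":-0.55},{"dx":0.10,"dy":0.16,"dz":0.00,"az":-0.55},{"dx":0.09,"dy":0.17,"dz":0.00,"az":-0.55},{"dx":0.08,"dy":0.17,"dz":0.00,"az":-0.55},
```

Run:
```python
from h import *
f=plan((*W(.110,-.001),.366),39.8,12)
```

```text
frm [ 0.4241 -0.0287  0.3669] 0.2 n 12
{"dx":0.22,"dy":0.05,"dz":0.00,"az":-0.55},{"dx":0.21,"dy":0.07,"dz":0.00,"az":-0.55},{"dx":0.21,"dy":0.08,"dz":0.00,"az":-0.55},{"dx":0.20,"dy":0.09,"dz":0.00,"az":-0.55},{"dx":0.20,"dy":0.10,"dz":0.00,"az":-0.55},{"dx":0.19,"dy":0.11,"dz":0.00,"az":-0.55},{"dx":0.19,"dy":0.12,"dz":0.00,"az":-0.55},{"dx":0.18,"dy":0.13,"dz":0.00,"az":-0.55},{"dx":0.17,"dy":0.14,"dz":0.00,"az":-0.55},{"dx":0.16,"dy":0.15,"dz":0.00,"az":-0.55},{"dx":0.15,"dy":0.16,"dz":0.00,"az":-0.55},{"dx":0.14,"dy":0.17,"dz":0.00,"az":-0.55},
```

Call:
apply_moves:
  targets:
    - {"dx": 0.22,"dy": 0.05,"dz": 0,"ax": 0,"ay": 0,"az": -0.55,"gripper": -1}
    - {"dx": 0.21,"dy": 0.07,"dz": 0,"ax": 0,"ay": 0,"az": -0.55,"gripper": -1}
    - {"dx": 0.21,"dy": 0.08,"dz": 0,"ax": 0,"ay": 0,"az": -0.55,"gripper": -1}
    - {"dx": 0.2,"dy": 0.09,"dz": 0,"ax": 0,"ay": 0,"az": -0.55,"gripper": -1}
    - {"dx": 0.2,"dy": 0.1,"dz": 0,"ax": 0,"ay": 0,"az": -0.55,"gripper": -1}
    - {"dx": 0.19,"dy": 0.11,"dz": 0,"ax": 0,"ay": 0,"az": -0.55,"gripper": -1}
    - {"dx": 0.19,"dy": 0.12,"dz": 0,"ax": 0,"ay": 0,"az": -0.55,"gripper": -1}
    - {"dx": 0.18,"dy": 0.13,"dz": 0,"ax": 0,"ay": 0,"az": -0.55,"gripper": -1}
    - {"dx": 0.17,"dy": 0.14,"dz": 0,"ax": 0,"ay": 0,"az": -0.55,"gripper": -1}
    - {"dx": 0.16,"dy": 0.15,"dz": 0,"ax": 0,"ay": 0,"az": -0.55,"gripper": -1}
    - {"dx": 0.15,"dy": 0.16,"dz": 0,"ax": 0,"ay": 0,"az": -0.55,"gripper": -1}
    - {"dx": 0.14,"dy": 0.17,"dz": 0,"ax": 0,"ay": 0,"az": -0.55,"gripper": -1}

```text
time: 16.7
eef_pos: [0.455, 0.1015, 0.366]
tool_rot: [[-0.644, 0.765, 0.0], [0.765, 0.644, -0.0], [-0.0, 0.0, -1.0]]
force: [-0.2, -0.6, -1.3]
gripper_width: 0.0643
gripper_force: 30.0
```

Call:
apply_moves:
  targets:
    - {"dx": 0,"dy": 0,"dz": 0,"ax": 0,"ay": 0,"az": 0,"gripper": -1}
    - {"dx": 0,"dy": 0,"dz": 0.2,"ax": 0,"ay": 0,"az": 0,"gripper": -1}
    - {"dx": 0,"dy": 0,"dz": 0.4,"ax": 0,"ay": 0,"az": 0,"gripper": -1}
    - {"dx": 0,"dy": 0,"dz": 0.4,"ax": 0,"ay": 0,"az": 0,"gripper": -1}
    - {"dx": 0,"dy": 0,"dz": 0.4,"ax": 0,"ay": 0,"az": 0,"gripper": -1}
    - {"dx": 0,"dy": 0,"dz": 0.2,"ax": 0,"ay": 0,"az": 0,"gripper": -1}
    - {"dx": 0,"dy": 0,"dz": 0,"ax": 0,"ay": 0,"az": 0,"gripper": -1}

```text
time: 17.4
eef_pos: [0.4542, 0.1, 0.2845]
tool_rot: [[-0.64, 0.769, -0.003], [0.769, 0.64, -0.001], [0.001, -0.003, -1.0]]
force: [-0.4, -0.2, -3.4]
gripper_width: 0.0637
gripper_force: 30.0
```

Run:
```python
from h import *
s=arm.sense();print(L(s['eef_pos']),s['eef_pos'],s['force'],s['time'],s['gripper_width'])
import pickle
im=cams.get_image('wrist');pickle.dump((s,im),open('w5.pkl','wb'))
plan((*W(.110,-.001),.24),39.8,5)
```

```text
[ 0.10963842 -0.00301941] [0.45416086 0.10003385 0.2845008 ] [-0.36107357 -0.236635   -3.42433979] 17.4 0.0636600370765207
frm [0.4546 0.1004 0.2855] 39.8 n 5
{"dx":-0.00,"dy":0.01,"dz":0.18,"az":-0.00},{"dx":-0.00,"dy":0.01,"dz":0.18,"az":-0.00},{"dx":-0.00,"dy":0.01,"dz":0.18,"az":-0.00},{"dx":-0.00,"dy":0.01,"dz":0.18,"az":-0.00},{"dx":-0.00,"dy":0.01,"dz":0.18,"az":-0.00},
```

Call:
apply_moves:
  targets:
    - {"dx": 0,"dy": 0.03,"dz": 0.15,"ax": 0,"ay": 0,"az": 0,"gripper": -1}
    - {"dx": 0,"dy": 0,"dz": 0.25,"ax": 0,"ay": 0,"az": 0,"gripper": -1}
    - {"dx": 0,"dy": 0,"dz": 0.25,"ax": 0,"ay": 0,"az": 0,"gripper": -1}
    - {"dx": 0,"dy": 0,"dz": 0.15,"ax": 0,"ay": 0,"az": 0,"gripper": -1}
    - {"dx": 0,"dy": 0,"dz": 0.08,"ax": 0,"ay": 0,"az": 0,"gripper": -1}
    - {"dx": 0,"dy": 0,"dz": 0.04,"ax": 0,"ay": 0,"az": 0,"gripper": -1}
    - {"dx": 0,"dy": 0,"dz": 0,"ax": 0,"ay": 0,"az": 0,"gripper": -1}

```text
time: 18.15
eef_pos: [0.456, 0.1017, 0.2398]
tool_rot: [[-0.64, 0.768, -0.0], [0.768, 0.64, 0.0], [0.0, -0.0, -1.0]]
force: [1.5, 0.9, -2.4]
gripper_width: 0.0635
gripper_force: 30.0
```

Call:
apply_moves:
  targets:
    - {"dx": 0,"dy": 0,"dz": 0.03,"ax": 0,"ay": 0,"az": 0,"gripper": -1}
    - {"dx": 0,"dy": 0,"dz": 0,"ax": 0,"ay": 0,"az": 0,"gripper": -1}
    - {"dx": 0,"dy": 0,"dz": 0,"ax": 0,"ay": 0,"az": 0,"gripper": 1}
    - {"dx": 0,"dy": 0,"dz": 0,"ax": 0,"ay": 0,"az": 0,"gripper": 1}
    - {"dx": 0,"dy": 0,"dz": 0,"ax": 0,"ay": 0,"az": 0,"gripper": 1}
    - {"dx": 0,"dy": 0,"dz": -0.3,"ax": 0,"ay": 0,"az": 0,"gripper": 1}
    - {"dx": 0,"dy": 0,"dz": -0.7,"ax": 0,"ay": 0,"az": 0,"gripper": 1}
    - {"dx": 0,"dy": 0,"dz": -1,"ax": 0,"ay": 0,"az": 0,"gripper": 1}
    - {"dx": -0.4,"dy": 0,"dz": -1,"ax": 0,"ay": 0,"az": 0,"gripper": 1}
    - {"dx": -0.8,"dy": 0,"dz": -0.4,"ax": 0,"ay": 0,"az": 0,"gripper": 1}
    - {"dx": 0,"dy": 0,"dz": 0,"ax": 0,"ay": 0,"az": 0,"gripper": 1}
    - {"dx": 0,"dy": 0,"dz": 0,"ax": 0,"ay": 0,"az": 0,"gripper": 1}

```text
time: 19.35
eef_pos: [0.4936, 0.056, 0.4052]
tool_rot: [[-0.638, 0.77, 0.001], [0.77, 0.638, 0.0], [-0.0, 0.001, -1.0]]
force: [-0.4, -0.2, -0.2]
gripper_width: 0.0875
gripper_force: 0.0
```

```bash
cat >> h.py <<'E'
def knobs(s,im,xs,z=.1025):
    """refine knob centre near lane positions xs by the bright cream lid's rim (blue ring centroid)"""
    hsv=cv2.cvtColor(im,cv2.COLOR_RGB2HSV)
    for x in xs:
        u,v=wproj((*W(x),.088),s)
        b=((hsv[...,0]>98)&(hsv[...,0]<135)&(hsv[...,1]>55)).astype('u1');mk=np.zeros_like(b);cv2.circle(mk,(int(u),int(v)),46,1,-1);b&=mk
        p=np.argwhere(b)[:,::-1].astype(np.float32)
        if len(p)<20: print(x,'few',len(p));continue
        c,r=cv2.minEnclosingCircle(p);print(x,'px',np.round(c,1),round(r,1),'L rim',L(wplane(c,s,.086)).round(4),len(p))
E
python3 - <<'E'
from h import *
import pickle
s=arm.sense();im=cams.get_image('wrist');pickle.dump((s,im),open('w6.pkl','wb'))
print(s['time'],s['eef_pos'],L(s['eef_pos']))
knobs(s,im,[.037,.11])
cv2.imwrite('pics/w6.png',cv2.resize(im[0:280,160:440,::-1],None,fx=2.1,fy=2.1,interpolation=cv2.INTER_CUBIC))
f=plan((.4235,-.1695,.34),0,10)
E
```

```text
19.35 [0.4936244  0.05595061 0.40515764] [ 0.16876785 -0.00091833]
0.037 px [319.  58.] 37.6 L rim [ 0.0449 -0.0027] 366
0.11 px [319.9 118. ] 39.3 L rim [ 0.1033 -0.002 ] 334
frm [0.4929 0.0568 0.4044] 39.8 n 10
{"dx":-0.26,"dy":-0.40,"dz":0.13,"az":0.66},{"dx":-0.29,"dy":-0.38,"dz":0.13,"az":0.66},{"dx":-0.31,"dy":-0.36,"dz":0.13,"az":0.66},{"dx":-0.34,"dy":-0.33,"dz":0.13,"az":0.66},{"dx":-0.36,"dy":-0.31,"dz":0.13,"az":0.66},{"dx":-0.38,"dy":-0.28,"dz":0.13,"az":0.66},{"dx":-0.40,"dy":-0.26,"dz":0.13,"az":0.66},{"dx":-0.41,"dy":-0.23,"dz":0.13,"az":0.66},{"dx":-0.43,"dy":-0.20,"dz":0.13,"az":0.66},{"dx":-0.44,"dy":-0.17,"dz":0.13,"az":0.66},
```

View pics/w6.png

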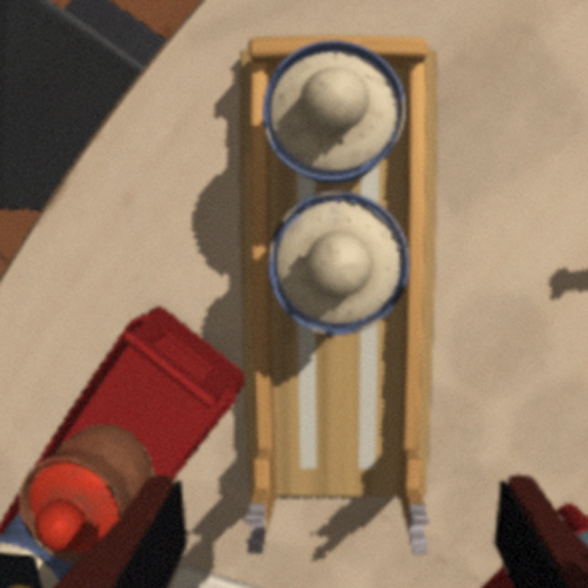

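Both pots stand upright in the lane, with knobs at crop (335,98) and (341,264). The old pot is at the stop, and the red pot is undisturbed at (60,525).

Call:
apply_moves:
  targets:
    - {"dx": -0.26,"dy": -0.4,"dz": 0.13,"ax": 0,"ay": 0,"az": 0.66,"gripper": 1}
    - {"dx": -0.29,"dy": -0.38,"dz": 0.13,"ax": 0,"ay": 0,"az": 0.66,"gripper": 1}
    - {"dx": -0.31,"dy": -0.36,"dz": 0.13,"ax": 0,"ay": 0,"az": 0.66,"gripper": 1}
    - {"dx": -0.34,"dy": -0.33,"dz": 0.13,"ax": 0,"ay": 0,"az": 0.66,"gripper": 1}
    - {"dx": -0.36,"dy": -0.31,"dz": 0.13,"ax": 0,"ay": 0,"az": 0.66,"gripper": 1}
    - {"dx": -0.38,"dy": -0.28,"dz": 0.13,"ax": 0,"ay": 0,"az": 0.66,"gripper": 1}
    - {"dx": -0.4,"dy": -0.26,"dz": 0.13,"ax": 0,"ay": 0,"az": 0.66,"gripper": 1}
    - {"dx": -0.41,"dy": -0.23,"dz": 0.13,"ax": 0,"ay": 0,"az": 0.66,"gripper": 1}
    - {"dx": -0.43,"dy": -0.2,"dz": 0.13,"ax": 0,"ay": 0,"az": 0.66,"gripper": 1}
    - {"dx": -0.44,"dy": -0.17,"dz": 0.13,"ax": 0,"ay": 0,"az": 0.66,"gripper": 1}
    - {"dx": 0,"dy": 0,"dz": 0,"ax": 0,"ay": 0,"az": 0,"gripper": 1}
    - {"dx": 0,"dy": 0,"dz": 0,"ax": 0,"ay": 0,"az": 0,"gripper": 1}

```text
time: 20.6
eef_pos: [0.4245, -0.1709, 0.3397]
tool_rot: [[-0.002, 1.0, -0.0], [1.0, 0.002, 0.0], [0.0, -0.0, -1.0]]
force: [0.8, -0.0, 1.1]
gripper_width: 0.088
gripper_force: 0.0
```

Run:
```python
from h import *
import pickle
s,im=pickle.load(open('w6.pkl','rb'))
for c in [(335,98),(341,264)]: print(L(wplane((160+c[0]/2.1,c[1]/2.1),s,.1025)))
print('front',L(wplane((160+338/2.1,56/2.1),s,.044)))
plan((.4235,-.1695,.2265),0,5)
```

```text
[ 0.03644909 -0.00193626]
[0.10934684 0.00051044]
front [ 0.00205207 -0.00071521]
frm [ 0.4245 -0.1709  0.3397] 0.1 n 5
{"dx":0.01,"dy":-0.00,"dz":0.45,"az":0.00},{"dx":0.01,"dy":-0.00,"dz":0.45,"az":0.00},{"dx":0.01,"dy":-0.00,"dz":0.45,"az":0.00},{"dx":0.01,"dy":-0.00,"dz":0.45,"az":0.00},{"dx":0.01,"dy":-0.00,"dz":0.45,"az":0.00},
```

Call:
apply_moves:
  targets:
    - {"dx": 0.02,"dy": -0.02,"dz": 0.3,"ax": 0,"ay": 0,"az": 0,"gripper": 1}
    - {"dx": 0,"dy": 0,"dz": 0.5,"ax": 0,"ay": 0,"az": 0,"gripper": 1}
    - {"dx": 0,"dy": 0,"dz": 0.5,"ax": 0,"ay": 0,"az": 0,"gripper": 1}
    - {"dx": 0,"dy": 0,"dz": 0.5,"ax": 0,"ay": 0,"az": 0,"gripper": 1}
    - {"dx": 0,"dy": 0,"dz": 0.3,"ax": 0,"ay": 0,"az": 0,"gripper": 1}
    - {"dx": 0,"dy": 0,"dz": 0.16,"ax": 0,"ay": 0,"az": 0,"gripper": 1}
    - {"dx": 0,"dy": 0,"dz": 0,"ax": 0,"ay": 0,"az": 0,"gripper": 1}
    - {"dx": 0,"dy": 0,"dz": 0,"ax": 0,"ay": 0,"az": 0,"gripper": -1}
    - {"dx": 0,"dy": 0,"dz": 0,"ax": 0,"ay": 0,"az": 0,"gripper": -1}
    - {"dx": 0,"dy": 0,"dz": 0,"ax": 0,"ay": 0,"az": 0,"gripper": -1}
    - {"dx": 0,"dy": 0,"dz": 0,"ax": 0,"ay": 0,"az": 0,"gripper": -1}
    - {"dx": 0,"dy": 0,"dz": 0,"ax": 0,"ay": 0,"az": 0,"gripper": -1}
  grip_force: 30

```text
time: 21.8
eef_pos: [0.4238, -0.1695, 0.2275]
tool_rot: [[-0.003, 1.0, 0.001], [1.0, 0.003, -0.001], [-0.001, 0.001, -1.0]]
force: [-0.7, -0.1, 6.5]
gripper_width: 0.0648
gripper_force: 30.0
```

Call:
apply_moves:
  targets:
    - {"dx": 0,"dy": 0,"dz": -0.1,"ax": 0,"ay": 0,"az": 0,"gripper": -1}
    - {"dx": 0,"dy": 0,"dz": -0.3,"ax": 0,"ay": 0,"az": 0,"gripper": -1}
    - {"dx": 0,"dy": 0,"dz": -0.5,"ax": 0,"ay": 0,"az": 0,"gripper": -1}
    - {"dx": 0,"dy": 0,"dz": -0.6,"ax": 0,"ay": 0,"az": 0,"gripper": -1}
    - {"dx": 0,"dy": 0,"dz": -0.6,"ax": 0,"ay": 0,"az": 0,"gripper": -1}
    - {"dx": 0,"dy": 0,"dz": -0.5,"ax": 0,"ay": 0,"az": 0,"gripper": -1}
    - {"dx": 0,"dy": 0,"dz": -0.2,"ax": 0,"ay": 0,"az": 0,"gripper": -1}
    - {"dx": 0,"dy": 0,"dz": 0,"ax": 0,"ay": 0,"az": 0,"gripper": -1}

```text
time: 22.6
eef_pos: [0.4237, -0.1694, 0.3678]
tool_rot: [[-0.003, 1.0, 0.002], [1.0, 0.003, -0.001], [-0.001, 0.002, -1.0]]
force: [0.8, 0.4, -2.4]
gripper_width: 0.0649
gripper_force: 30.0
```

Run:
```python
from h import *
s=arm.sense();print(s['time'],s['eef_pos'],s['force'],s['gripper_width'])
plan((*W(.180,-.001),.366),39.8,12)
```

```text
22.6 [ 0.4237117  -0.16939825  0.36782654] [ 0.8306141   0.37706731 -2.37014109] 0.06493143635499368
frm [ 0.4237 -0.1694  0.3678] 0.2 n 12
{"dx":0.36,"dy":0.13,"dz":0.00,"az":-0.55},{"dx":0.35,"dy":0.15,"dz":0.00,"az":-0.55},{"dx":0.34,"dy":0.17,"dz":0.00,"az":-0.55},{"dx":0.33,"dy":0.19,"dz":0.00,"az":-0.55},{"dx":0.32,"dy":0.21,"dz":0.00,"az":-0.55},{"dx":0.31,"dy":0.23,"dz":0.00,"az":-0.55},{"dx":0.30,"dy":0.24,"dz":0.00,"az":-0.55},{"dx":0.28,"dy":0.26,"dz":0.00,"az":-0.55},{"dx":0.27,"dy":0.28,"dz":0.00,"az":-0.55},{"dx":0.25,"dy":0.29,"dz":0.00,"az":-0.55},{"dx":0.23,"dy":0.31,"dz":0.00,"az":-0.55},{"dx":0.21,"dy":0.32,"dz":0.00,"az":-0.55},
```

Call:
apply_moves:
  targets:
    - {"dx": 0.36,"dy": 0.13,"dz": 0,"ax": 0,"ay": 0,"az": -0.55,"gripper": -1}
    - {"dx": 0.35,"dy": 0.15,"dz": 0,"ax": 0,"ay": 0,"az": -0.55,"gripper": -1}
    - {"dx": 0.34,"dy": 0.17,"dz": 0,"ax": 0,"ay": 0,"az": -0.55,"gripper": -1}
    - {"dx": 0.33,"dy": 0.19,"dz": 0,"ax": 0,"ay": 0,"az": -0.55,"gripper": -1}
    - {"dx": 0.32,"dy": 0.21,"dz": 0,"ax": 0,"ay": 0,"az": -0.55,"gripper": -1}
    - {"dx": 0.31,"dy": 0.23,"dz": 0,"ax": 0,"ay": 0,"az": -0.55,"gripper": -1}
    - {"dx": 0.3,"dy": 0.24,"dz": 0,"ax": 0,"ay": 0,"az": -0.55,"gripper": -1}
    - {"dx": 0.28,"dy": 0.26,"dz": 0,"ax": 0,"ay": 0,"az": -0.55,"gripper": -1}
    - {"dx": 0.27,"dy": 0.28,"dz": 0,"ax": 0,"ay": 0,"az": -0.55,"gripper": -1}
    - {"dx": 0.25,"dy": 0.29,"dz": 0,"ax": 0,"ay": 0,"az": -0.55,"gripper": -1}
    - {"dx": 0.23,"dy": 0.31,"dz": 0,"ax": 0,"ay": 0,"az": -0.55,"gripper": -1}
    - {"dx": 0.21,"dy": 0.32,"dz": 0,"ax": 0,"ay": 0,"az": -0.55,"gripper": -1}

```text
time: 23.8
eef_pos: [0.5016, 0.0487, 0.3669]
tool_rot: [[-0.644, 0.765, 0.0], [0.765, 0.644, -0.0], [-0.0, 0.0, -1.0]]
force: [0.5, 0.2, -1.5]
gripper_width: 0.0649
gripper_force: 30.0
```

Call:
apply_moves:
  targets:
    - {"dx": 0,"dy": 0,"dz": 0,"ax": 0,"ay": 0,"az": 0,"gripper": -1}
    - {"dx": 0,"dy": 0,"dz": 0.2,"ax": 0,"ay": 0,"az": 0,"gripper": -1}
    - {"dx": 0,"dy": 0,"dz": 0.4,"ax": 0,"ay": 0,"az": 0,"gripper": -1}
    - {"dx": 0,"dy": 0,"dz": 0.4,"ax": 0,"ay": 0,"az": 0,"gripper": -1}
    - {"dx": 0,"dy": 0,"dz": 0.4,"ax": 0,"ay": 0,"az": 0,"gripper": -1}
    - {"dx": 0,"dy": 0,"dz": 0.2,"ax": 0,"ay": 0,"az": 0,"gripper": -1}
    - {"dx": 0,"dy": 0,"dz": 0,"ax": 0,"ay": 0,"az": 0,"gripper": -1}
    - {"dx": 0,"dy": 0,"dz": 0,"ax": 0,"ay": 0,"az": 0,"gripper": -1}

```text
time: 24.6
eef_pos: [0.5012, 0.047, 0.2871]
tool_rot: [[-0.64, 0.769, 0.0], [0.769, 0.64, -0.0], [-0.0, 0.0, -1.0]]
force: [-0.3, -0.1, -3.4]
gripper_width: 0.0648
gripper_force: 30.0
```

Run:
```python
from h import *
s=arm.sense();print(L(s['eef_pos']),s['eef_pos'],s['force'],s['time'],s['gripper_width'])
plan((*W(.180,-.001),.24),39.8,1)
```

```text
[ 0.18049846 -0.00085802] [0.50117961 0.04697678 0.28713519] [-0.28313951 -0.12807515 -3.40072683] 24.6 0.0647728471172412
frm [0.5012 0.047  0.2871] 39.8 n 1
{"dx":0.01,"dy":-0.00,"dz":0.94,"az":-0.00},
```

Call:
apply_moves:
  targets:
    - {"dx": 0,"dy": 0,"dz": 0.15,"ax": 0,"ay": 0,"az": 0,"gripper": -1}
    - {"dx": 0,"dy": 0,"dz": 0.25,"ax": 0,"ay": 0,"az": 0,"gripper": -1}
    - {"dx": 0,"dy": 0,"dz": 0.25,"ax": 0,"ay": 0,"az": 0,"gripper": -1}
    - {"dx": 0,"dy": 0,"dz": 0.15,"ax": 0,"ay": 0,"az": 0,"gripper": -1}
    - {"dx": 0,"dy": 0,"dz": 0.08,"ax": 0,"ay": 0,"az": 0,"gripper": -1}
    - {"dx": 0,"dy": 0,"dz": 0.05,"ax": 0,"ay": 0,"az": 0,"gripper": -1}
    - {"dx": 0,"dy": 0,"dz": 0.04,"ax": 0,"ay": 0,"az": 0,"gripper": -1}
    - {"dx": 0,"dy": 0,"dz": 0,"ax": 0,"ay": 0,"az": 0,"gripper": -1}
    - {"dx": 0,"dy": 0,"dz": 0,"ax": 0,"ay": 0,"az": 0,"gripper": -1}

```text
time: 25.5
eef_pos: [0.5011, 0.0472, 0.2396]
tool_rot: [[-0.64, 0.768, 0.0], [0.768, 0.64, -0.001], [-0.001, -0.001, -1.0]]
force: [-4.4, -1.7, 11.5]
gripper_width: 0.0648
gripper_force: 30.0
```

Call:
apply_moves:
  targets:
    - {"dx": 0,"dy": 0,"dz": 0,"ax": 0,"ay": 0,"az": 0,"gripper": 1}
    - {"dx": 0,"dy": 0,"dz": 0,"ax": 0,"ay": 0,"az": 0,"gripper": 1}
    - {"dx": 0,"dy": 0,"dz": 0,"ax": 0,"ay": 0,"az": 0,"gripper": 1}
    - {"dx": 0,"dy": 0,"dz": -0.3,"ax": 0,"ay": 0,"az": 0,"gripper": 1}
    - {"dx": 0,"dy": 0,"dz": -0.7,"ax": 0,"ay": 0,"az": 0,"gripper": 1}
    - {"dx": 0,"dy": 0,"dz": -1,"ax": 0,"ay": 0,"az": 0,"gripper": 1}
    - {"dx": 0,"dy": 0,"dz": -1,"ax": 0,"ay": 0,"az": 0,"gripper": 1}
    - {"dx": 0,"dy": 0,"dz": -0.6,"ax": 0,"ay": 0,"az": 0,"gripper": 1}
    - {"dx": 0,"dy": 0,"dz": 0,"ax": 0,"ay": 0,"az": 0,"gripper": 1}
    - {"dx": 0,"dy": 0,"dz": 0,"ax": 0,"ay": 0,"az": 0,"gripper": 1}

```text
time: 26.5
eef_pos: [0.5008, 0.0473, 0.4195]
tool_rot: [[-0.64, 0.768, 0.002], [0.768, 0.64, -0.0], [-0.002, 0.001, -1.0]]
force: [-0.3, 0.4, -0.5]
gripper_width: 0.0879
gripper_force: 0.0
```

Run:
```python
from h import *
import pickle
s=arm.sense();im=cams.get_image('wrist');t=cams.get_image('top');pickle.dump((s,im,t),open('w7.pkl','wb'))
print(s['time'],s['eef_pos'],L(s['eef_pos']))
knobs(s,im,[.037,.109,.18])
# bar on the wheel in the wrist picture
hsv=cv2.cvtColor(im,cv2.COLOR_RGB2HSV)
print([wproj((x,y,.079),s).round(0) for x,y in[(.5779,.2468),(.6526,.3316)]])
a=im[:,:,::-1];cv2.imwrite('pics/w7.png',np.hstack([cv2.resize(a[0:280,180:460],(560,560)),cv2.resize(a[0:240,440:540],(232,560))]))
```

```text
26.5 [0.50084227 0.04726806 0.41950071] [ 0.18005874 -0.00093074]
0.037 px [319.8  49.9] 36.5 L rim [ 0.046 -0.002] 391
0.109 px [321. 111.] 45.9 L rim [ 0.1084 -0.0009] 562
0.18 px [318.4 172.1] 37.4 L rim [ 0.1714 -0.0036] 492
[array([488.,  91.]), array([558.,  89.])]
```

View pics/w7.png

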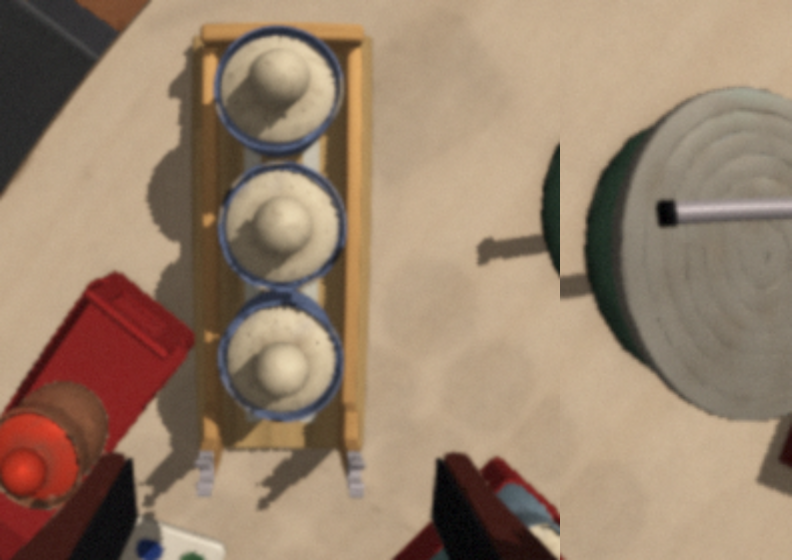

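All three blue pots stand upright in a row, with knobs at crop (280,77), (284,225) and (283,370). The clips are at (205,475) and (356,475), and the bar's near knob is at (667,213) in the right panel. Next I'll look straight down on the clips.

Call:
apply_moves:
  targets:
    - {"dx": -0.3,"dy": 0,"dz": 0,"ax": 0,"ay": 0,"az": 0,"gripper": 1}
    - {"dx": -0.6,"dy": 0,"dz": 0,"ax": 0,"ay": 0,"az": 0,"gripper": 1}
    - {"dx": -0.8,"dy": 0,"dz": 0.2,"ax": 0,"ay": 0,"az": 0,"gripper": 1}
    - {"dx": -0.7,"dy": 0,"dz": 0.4,"ax": 0,"ay": 0,"az": 0,"gripper": 1}
    - {"dx": -0.5,"dy": 0,"dz": 0.4,"ax": 0,"ay": 0,"az": 0,"gripper": 1}
    - {"dx": 0,"dy": 0,"dz": 0,"ax": 0,"ay": 0,"az": 0,"gripper": 1}
    - {"dx": 0,"dy": 0,"dz": 0,"ax": 0,"ay": 0,"az": 0,"gripper": 1}
    - {"dx": 0,"dy": 0,"dz": 0,"ax": 0,"ay": 0,"az": 0,"gripper": 1}

```text
time: 27.4
eef_pos: [0.5937, -0.0632, 0.3686]
tool_rot: [[-0.641, 0.767, -0.0], [0.767, 0.641, 0.001], [0.001, 0.0, -1.0]]
force: [-0.3, 0.8, -0.1]
gripper_width: 0.0875
gripper_force: 0.0
```

Run:
```python
from h import *
import pickle
s=arm.sense();im=cams.get_image('wrist');pickle.dump((s,im),open('w8.pkl','wb'))
print(s['time'],s['eef_pos'],L(s['eef_pos']))
hsv=cv2.cvtColor(im,cv2.COLOR_RGB2HSV).astype(int)
for y in (-.0435,.0415):
    pts=np.array([wproj((*W(.2465+a,y+b),.088),s) for a in(-.025,.025) for b in(-.012,.012)]);lo=pts.min(0).astype(int);hi=pts.max(0).astype(int)
    print('roi',lo,hi)
    sub=hsv[lo[1]:hi[1]+1,lo[0]:hi[0]+1]
    m=sub[...,1]<45
    for r in range(0,sub.shape[0],1): print(lo[1]+r,''.join('#' if a<35 else '+' if a<55 else '.' for a in sub[r,:,1]))
def sub(c,z): return L(wplane(c,s,z))
```

```text
27.4 [ 0.59370876 -0.06315345  0.36861067] [ 3.24338509e-01 -2.64833114e-04]
roi [255  76] [284 135]
76 ..............................
77 ..............................
78 ..............................
79 ..............................
80 ..............................
81 ..............................
82 ..............................
83 ..............................
84 ..............................
85 ..............................
86 ..............................
87 ..............................
88 ..............................
89 ..............................
90 ..............................
91 ..............................
92 .........+++++................
93 ........+#####+++.............
94 ........+########.............
95 ........+########+............
96 ........+#########++..........
97 ........+###########+.........
98 ........+###########+.........
99 ........+###########+.........
100 .........###########..........
101 ..........++########+.........
102 ............+#######+.........
103 ............+#######+.........
104 ............+########.........
105 ....
[... 2511 characters left out ...]

117 ..........+########+..........
118 ..........++#++++#+...........
119 ..............................
120 ..............................
121 ..............................
122 ..............................
123 ..............................
124 ..............................
125 ..............................
126 ..............................
127 ..............................
128 ..............................
129 ..............................
130 ..............................
131 ..............................
132 ..............................
133 ..............................
134 ..............................
135 ..............................
136 ..............................
```

Run:
```python
from h import *
import pickle
s,im=pickle.load(open('w8.pkl','rb'))
t=lambda r,v:L(wplane((r,v),s,.092))
a=(t(267.5,92.7)+t(267.5,117.6))/2;b=(t(371,93.5)+t(371,117.9))/2
print(a,b,b-a,'mouth',t(267.5,117.6)-t(267.5,92.7)); m=(a+b)/2;print('seat',m,'world',W(*m), 'yaw err deg',np.degrees(np.arctan2(-(b-a)[0],(b-a)[1])))
f=plan((.556,.225,.34),-32,12)
```

```text
[ 0.24550233 -0.04478228] [0.24590967 0.04071969] [0.00040734 0.08550197] mouth [ 0.02087334 -0.00029853]
seat [ 0.245706   -0.00203129] world [ 0.54201818 -0.00387212] yaw err deg -0.27296323513171716
frm [ 0.5937 -0.0629  0.3691] 39.9 n 12
{"dx":0.41,"dy":0.26,"dz":0.05,"az":1.00},{"dx":0.43,"dy":0.22,"dz":0.05,"az":1.00},{"dx":0.45,"dy":0.17,"dz":0.05,"az":1.00},{"dx":0.47,"dy":0.12,"dz":0.05,"az":1.00},{"dx":0.48,"dy":0.07,"dz":0.05,"az":1.00},{"dx":0.48,"dy":0.02,"dz":0.05,"az":1.00},{"dx":0.48,"dy":-0.03,"dz":0.05,"az":1.00},{"dx":0.48,"dy":-0.08,"dz":0.05,"az":1.00},{"dx":0.47,"dy":-0.13,"dz":0.05,"az":1.00},{"dx":0.45,"dy":-0.18,"dz":0.05,"az":1.00},{"dx":0.43,"dy":-0.22,"dz":0.05,"az":1.00},{"dx":0.40,"dy":-0.27,"dz":0.05,"az":1.00},
```

Call:
apply_moves:
  targets:
    - {"dx": 0.41,"dy": 0.26,"dz": 0.05,"ax": 0,"ay": 0,"az": 1,"gripper": 1}
    - {"dx": 0.43,"dy": 0.22,"dz": 0.05,"ax": 0,"ay": 0,"az": 1,"gripper": 1}
    - {"dx": 0.45,"dy": 0.17,"dz": 0.05,"ax": 0,"ay": 0,"az": 1,"gripper": 1}
    - {"dx": 0.47,"dy": 0.12,"dz": 0.05,"ax": 0,"ay": 0,"az": 1,"gripper": 1}
    - {"dx": 0.48,"dy": 0.07,"dz": 0.05,"ax": 0,"ay": 0,"az": 1,"gripper": 1}
    - {"dx": 0.48,"dy": 0.02,"dz": 0.05,"ax": 0,"ay": 0,"az": 1,"gripper": 1}
    - {"dx": 0.48,"dy": -0.03,"dz": 0.05,"ax": 0,"ay": 0,"az": 1,"gripper": 1}
    - {"dx": 0.48,"dy": -0.08,"dz": 0.05,"ax": 0,"ay": 0,"az": 1,"gripper": 1}
    - {"dx": 0.47,"dy": -0.13,"dz": 0.05,"ax": 0,"ay": 0,"az": 1,"gripper": 1}
    - {"dx": 0.45,"dy": -0.18,"dz": 0.05,"ax": 0,"ay": 0,"az": 1,"gripper": 1}
    - {"dx": 0.43,"dy": -0.22,"dz": 0.05,"ax": 0,"ay": 0,"az": 1,"gripper": 1}
    - {"dx": 0.4,"dy": -0.27,"dz": 0.05,"ax": 0,"ay": 0,"az": 1,"gripper": 1}

```text
time: 28.65
eef_pos: [0.556, 0.2257, 0.3395]
tool_rot: [[0.535, 0.845, 0.002], [0.845, -0.535, 0.001], [0.001, 0.001, -1.0]]
force: [0.7, -0.2, -0.2]
gripper_width: 0.0878
gripper_force: 0.0
```

Call:
apply_moves:
  targets:
    - {"dx": 0,"dy": 0,"dz": 0,"ax": 0,"ay": 0,"az": 0.8,"gripper": 1}
    - {"dx": 0,"dy": 0,"dz": 0,"ax": 0,"ay": 0,"az": 0.8,"gripper": 1}
    - {"dx": 0,"dy": 0,"dz": 0,"ax": 0,"ay": 0,"az": 0,"gripper": 1}
    - {"dx": 0,"dy": 0,"dz": 0,"ax": 0,"ay": 0,"az": 0,"gripper": 1}
    - {"dx": 0,"dy": 0,"dz": 0,"ax": 0,"ay": 0,"az": 0,"gripper": 1}

```text
time: 29.15
eef_pos: [0.5567, 0.2238, 0.3389]
tool_rot: [[0.665, 0.747, 0.001], [0.747, -0.665, 0.0], [0.001, 0.0, -1.0]]
force: [-0.5, 0.3, 0.2]
gripper_width: 0.0877
gripper_force: 0.0
```

Run:
```python
from h import *
import pickle
s=arm.sense();im=cams.get_image('wrist');pickle.dump((s,im),open('w9.pkl','wb'))
print(s['time'],s['eef_pos'],np.degrees(np.arctan2(s['tool_rot'][1,1],s['tool_rot'][0,1])))
hsv=cv2.cvtColor(im,cv2.COLOR_RGB2HSV).astype(int)
e=[wproj((x,y,.079),s) for x,y in[(.5779,.2468),(.6526,.3316)]];print(e)
pts=np.array(e);lo=np.maximum(pts.min(0)-22,0).astype(int);hi=(pts.max(0)+22).astype(int);print(lo,hi)
v=hsv[lo[1]:hi[1],lo[0]:hi[0],2]
for r in range(0,v.shape[0],2): print(lo[1]+r,''.join('#' if a<45 else '+' if a<75 else 'o' if a>165 else '.' for a in v[r]))
```

```text
29.15 [0.55666813 0.2238353  0.33888701] -41.68825745806343
[array([321.82329028, 165.76067521]), array([321.11276614,  22.87722803])]
[299   0] [343 187]
0 ............................................
2 ............................................
4 ............................................
6 ............................................
8 ............................................
10 ............................................
12 ............................................
14 ............................................
16 ............................................
18 ............................................
20 ............................................
22 ............................................
24 ............................................
26 ..............+###############..............
28 .............+################+.............
30 .............+################+.............
32 ..............##+..........+##+.............
34 ...................ooo......++..............
36 ....................o.......................
38 ...................ooo.............
[... 2905 characters left out ...]
..............
160 ............................................
162 ............................................
164 ............................................
166 .............................+++............
168 ...............+################+...........
170 ...............+################+...........
172 ................###############++...........
174 ............................................
176 ............................................
178 ............................................
180 ............................................
182 ............................................
184 oo..........................................
186 oooooo......................................
```

Run:
```python
from h import *
import pickle
s,im=pickle.load(open('w9.pkl','rb'))
a=wplane((322.6,170.3),s,.085);b=wplane((321.1,28.5),s,.085);d=(b-a)[:2]
c=(a+b)/2;ang=np.degrees(np.arctan2(d[1],d[0]));print(a,b,np.linalg.norm(d),c,ang)
f=plan((c[0],c[1],.30),ang-90,6);f=plan((c[0],c[1],.2395),ang-90,4,f)
```

```text
[0.57675326 0.2446106  0.085     ] [0.64848572 0.32696976 0.085     ] 0.10921802319617767 [0.61261949 0.28579018 0.085     ] 48.94507302694669
frm [0.5568 0.2237 0.3387] -41.7 n 6
{"dx":0.28,"dy":0.00,"dz":0.13,"az":-0.02},{"dx":0.28,"dy":0.00,"dz":0.13,"az":-0.02},{"dx":0.28,"dy":0.00,"dz":0.13,"az":-0.02},{"dx":0.28,"dy":0.00,"dz":0.13,"az":-0.02},{"dx":0.28,"dy":0.00,"dz":0.13,"az":-0.02},{"dx":0.28,"dy":0.00,"dz":0.13,"az":-0.02},
frm [0.6126 0.2858 0.3   ] -41.1 n 4
{"dx":0.00,"dy":0.00,"dz":0.30,"az":-0.00},{"dx":0.00,"dy":0.00,"dz":0.30,"az":-0.00},{"dx":0.00,"dy":0.00,"dz":0.30,"az":-0.00},{"dx":0.00,"dy":0.00,"dz":0.30,"az":-0.00},
```

Call:
apply_moves:
  targets:
    - {"dx": 0.28,"dy": 0,"dz": 0.13,"ax": 0,"ay": 0,"az": -0.02,"gripper": -0.3}
    - {"dx": 0.28,"dy": 0,"dz": 0.13,"ax": 0,"ay": 0,"az": -0.02,"gripper": -0.3}
    - {"dx": 0.28,"dy": 0,"dz": 0.13,"ax": 0,"ay": 0,"az": -0.02,"gripper": -0.3}
    - {"dx": 0.28,"dy": 0,"dz": 0.13,"ax": 0,"ay": 0,"az": -0.02,"gripper": -0.3}
    - {"dx": 0.28,"dy": 0,"dz": 0.13,"ax": 0,"ay": 0,"az": -0.02,"gripper": -0.3}
    - {"dx": 0.28,"dy": 0,"dz": 0.13,"ax": 0,"ay": 0,"az": -0.02,"gripper": -0.3}
    - {"dx": 0,"dy": 0,"dz": 0.3,"ax": 0,"ay": 0,"az": 0,"gripper": -0.3}
    - {"dx": 0,"dy": 0,"dz": 0.3,"ax": 0,"ay": 0,"az": 0,"gripper": -0.3}
    - {"dx": 0,"dy": 0,"dz": 0.15,"ax": 0,"ay": 0,"az": 0,"gripper": -0.3}
    - {"dx": 0,"dy": 0,"dz": 0.04,"ax": 0,"ay": 0,"az": 0,"gripper": -0.3}
    - {"dx": 0,"dy": 0,"dz": 0,"ax": 0,"ay": 0,"az": 0,"gripper": -0.3}
    - {"dx": 0,"dy": 0,"dz": 0,"ax": 0,"ay": 0,"az": 0,"gripper": -0.3}

```text
time: 30.4
eef_pos: [0.6127, 0.2865, 0.2606]
tool_rot: [[0.657, 0.754, 0.001], [0.754, -0.657, 0.0], [0.001, 0.0, -1.0]]
force: [0.1, -0.3, 0.6]
gripper_width: 0.0305
gripper_force: 0.0
```

Call:
apply_moves:
  targets:
    - {"dx": 0,"dy": 0,"dz": 0.06,"ax": 0,"ay": 0,"az": 0,"gripper": -0.3}
    - {"dx": 0,"dy": 0,"dz": 0,"ax": 0,"ay": 0,"az": 0,"gripper": -0.3}
    - {"dx": 0,"dy": 0,"dz": 0,"ax": 0,"ay": 0,"az": 0,"gripper": -1}
    - {"dx": 0,"dy": 0,"dz": 0,"ax": 0,"ay": 0,"az": 0,"gripper": -1}
    - {"dx": 0,"dy": 0,"dz": 0,"ax": 0,"ay": 0,"az": 0,"gripper": -1}
    - {"dx": 0,"dy": 0,"dz": 0,"ax": 0,"ay": 0,"az": 0,"gripper": -1}
  grip_force: 40

```text
time: 31.0
eef_pos: [0.6125, 0.2867, 0.257]
tool_rot: [[0.657, 0.754, 0.0], [0.754, -0.657, 0.0], [0.0, 0.0, -1.0]]
force: [-0.5, -0.7, 0.6]
gripper_width: 0.0112
gripper_force: 40.0
```

Run:
```python
from h import *
s=arm.sense();p=s['eef_pos']
f=((p[0],p[1],.342),-41.1);plan((*W(.2457,-.002),.342),-50.4,9,f)
```

```text
frm [0.6125 0.2867 0.342 ] -41.1 n 9
{"dx":-0.59,"dy":0.31,"dz":-0.00,"az":0.17},{"dx":-0.58,"dy":0.32,"dz":-0.00,"az":0.17},{"dx":-0.58,"dy":0.33,"dz":-0.00,"az":0.17},{"dx":-0.57,"dy":0.34,"dz":-0.00,"az":0.17},{"dx":-0.57,"dy":0.35,"dz":-0.00,"az":0.17},{"dx":-0.56,"dy":0.36,"dz":-0.00,"az":0.17},{"dx":-0.55,"dy":0.37,"dz":-0.00,"az":0.17},{"dx":-0.55,"dy":0.38,"dz":-0.00,"az":0.17},{"dx":-0.54,"dy":0.39,"dz":-0.00,"az":0.17},
```

Call:
apply_moves:
  targets:
    - {"dx": 0,"dy": 0,"dz": -0.2,"ax": 0,"ay": 0,"az": 0,"gripper": -1}
    - {"dx": 0,"dy": 0,"dz": -0.5,"ax": 0,"ay": 0,"az": 0,"gripper": -1}
    - {"dx": 0,"dy": 0,"dz": -0.6,"ax": 0,"ay": 0,"az": 0,"gripper": -1}
    - {"dx": 0,"dy": 0,"dz": -0.4,"ax": 0,"ay": 0,"az": 0,"gripper": -1}
    - {"dx": 0,"dy": 0,"dz": 0,"ax": 0,"ay": 0,"az": 0,"gripper": -1}

```text
time: 31.5
eef_pos: [0.6134, 0.2873, 0.3461]
tool_rot: [[0.657, 0.754, 0.006], [0.754, -0.657, 0.003], [0.006, 0.002, -1.0]]
force: [-0.3, -0.4, -0.9]
gripper_width: 0.0112
gripper_force: 40.0
```

Call:
apply_moves:
  targets:
    - {"dx": -0.59,"dy": 0.31,"dz": 0,"ax": 0,"ay": 0,"az": 0.17,"gripper": -1}
    - {"dx": -0.58,"dy": 0.32,"dz": 0,"ax": 0,"ay": 0,"az": 0.17,"gripper": -1}
    - {"dx": -0.58,"dy": 0.33,"dz": 0,"ax": 0,"ay": 0,"az": 0.17,"gripper": -1}
    - {"dx": -0.57,"dy": 0.34,"dz": 0,"ax": 0,"ay": 0,"az": 0.17,"gripper": -1}
    - {"dx": -0.57,"dy": 0.35,"dz": 0,"ax": 0,"ay": 0,"az": 0.17,"gripper": -1}
    - {"dx": -0.56,"dy": 0.36,"dz": 0,"ax": 0,"ay": 0,"az": 0.17,"gripper": -1}
    - {"dx": -0.55,"dy": 0.37,"dz": 0,"ax": 0,"ay": 0,"az": 0.17,"gripper": -1}
    - {"dx": -0.55,"dy": 0.38,"dz": 0,"ax": 0,"ay": 0,"az": 0.17,"gripper": -1}
    - {"dx": -0.54,"dy": 0.39,"dz": 0,"ax": 0,"ay": 0,"az": 0.17,"gripper": -1}
    - {"dx": 0,"dy": 0,"dz": 0,"ax": 0,"ay": 0,"az": 0,"gripper": -1}
    - {"dx": 0,"dy": 0,"dz": 0,"ax": 0,"ay": 0,"az": 0,"gripper": -1}
    - {"dx": 0,"dy": 0,"dz": 0,"ax": 0,"ay": 0,"az": 0,"gripper": -1}

```text
time: 32.7
eef_pos: [0.5431, -0.0036, 0.3416]
tool_rot: [[0.768, 0.641, -0.0], [0.641, -0.768, 0.001], [0.0, -0.001, -1.0]]
force: [-0.7, 0.3, -0.2]
gripper_width: 0.0107
gripper_force: 40.0
```

Run:
```python
from h import *
import pickle
s=arm.sense();im=cams.get_image('wrist');pickle.dump((s,im),open('w10.pkl','wb'))
print(s['time'],s['eef_pos'],L(s['eef_pos']),s['force'],s['gripper_width'])
# where do bar end (left, +x tool) and the left clip show?
R=s['tool_rot'];p=s['eef_pos']
e=p+R@np.array([.055,0,.178]);u=wproj(e,s);print('bar end exp',u,'clipL exp',wproj((*W(.2457,.0405),.092),s))
hsv=cv2.cvtColor(im,cv2.COLOR_RGB2HSV).astype(int)
lo=(u-[34,40]).astype(int);hi=(u+[34,40]).astype(int);lo=np.maximum(lo,0);print(lo)
sub=hsv[lo[1]:hi[1],lo[0]:hi[0]]
for r in range(0,sub.shape[0],2): print(lo[1]+r,''.join('#' if v<45 else 'o' if s_<50 else '.' for s_,v in zip(sub[r,:,1],sub[r,:,2])))
plan((*W(.2457,-.002),.29),-50.4,4)
```

```text
32.7 [ 0.54305838 -0.00359987  0.34160741] [ 0.24616267 -0.00105785] [-0.66811163  0.25495805 -0.1845624 ] 0.010661325632125435
bar end exp [320.96965794 151.15488329] clipL exp [320.90290903 154.91487294]
[286 111]
111 ....................................................................
113 ....................................................................
115 ....................................................................
117 ....................................................................
119 ....................................................................
121 ....................................................................
123 ....................................................................
125 ....................................................................
127 ....................................................................
129 ....................................................................
131 ....................................................................
133 ....................................................................
135 ....
[... 1552 characters left out ...]
..ooooooooooooooooooooo......................
179 o........................ooooooooooooooooooooo......................
181 .o.......................ooooooooooooooooooooo......................
183 .o.......................ooooooooooooooooooooo......................
185 .o.......................oooooooooooooooooooooo.....................
187 .o........................oooooooooooooooooooo......................
189 .o.......................ooooooooooooooooooooo......................
frm [ 0.5432 -0.0033  0.3417] -50.1 n 4
{"dx":-0.01,"dy":-0.00,"dz":0.26,"az":0.01},{"dx":-0.01,"dy":-0.00,"dz":0.26,"az":0.01},{"dx":-0.01,"dy":-0.00,"dz":0.26,"az":0.01},{"dx":-0.01,"dy":-0.00,"dz":0.26,"az":0.01},
```

Call:
apply_moves:
  targets:
    - {"dx": -0.02,"dy": -0.01,"dz": 0.2,"ax": 0,"ay": 0,"az": 0.05,"gripper": -1}
    - {"dx": 0,"dy": 0,"dz": 0.4,"ax": 0,"ay": 0,"az": 0,"gripper": -1}
    - {"dx": 0,"dy": 0,"dz": 0.4,"ax": 0,"ay": 0,"az": 0,"gripper": -1}
    - {"dx": 0,"dy": 0,"dz": 0.3,"ax": 0,"ay": 0,"az": 0,"gripper": -1}
    - {"dx": 0,"dy": 0,"dz": 0.08,"ax": 0,"ay": 0,"az": 0,"gripper": -1}
    - {"dx": 0,"dy": 0,"dz": 0,"ax": 0,"ay": 0,"az": 0,"gripper": -1}
    - {"dx": 0,"dy": 0,"dz": 0,"ax": 0,"ay": 0,"az": 0,"gripper": -1}
    - {"dx": 0,"dy": 0,"dz": 0,"ax": 0,"ay": 0,"az": 0,"gripper": -1}

```text
time: 33.55
eef_pos: [0.5423, -0.0049, 0.2737]
tool_rot: [[0.772, 0.635, 0.002], [0.635, -0.772, 0.0], [0.001, 0.001, -1.0]]
force: [0.2, -0.7, -0.2]
gripper_width: 0.0109
gripper_force: 40.0
```

Call:
apply_moves:
  targets:
    - {"dx": 0,"dy": 0,"dz": 0.03,"ax": 0,"ay": 0,"az": 0,"gripper": -1}
    - {"dx": 0,"dy": 0,"dz": 0.03,"ax": 0,"ay": 0,"az": 0,"gripper": -1}
    - {"dx": 0,"dy": 0,"dz": 0.03,"ax": 0,"ay": 0,"az": 0,"gripper": -1}
    - {"dx": 0,"dy": 0,"dz": 0.03,"ax": 0,"ay": 0,"az": 0,"gripper": -1}
    - {"dx": 0,"dy": 0,"dz": 0,"ax": 0,"ay": 0,"az": 0,"gripper": -1}
    - {"dx": 0,"dy": 0,"dz": 0,"ax": 0,"ay": 0,"az": 0,"gripper": -1}

```text
time: 34.15
eef_pos: [0.542, -0.0045, 0.2672]
tool_rot: [[0.772, 0.636, 0.0], [0.636, -0.772, 0.001], [0.001, -0.0, -1.0]]
force: [-0.9, 1.8, 3.9]
gripper_width: 0.0112
gripper_force: 40.0
```

Call:
apply_moves:
  targets:
    - {"dx": 0,"dy": -0.02,"dz": 0.03,"ax": 0,"ay": 0,"az": 0,"gripper": -1}
    - {"dx": 0,"dy": 0,"dz": 0.03,"ax": 0,"ay": 0,"az": 0,"gripper": -1}
    - {"dx": 0,"dy": 0,"dz": 0.03,"ax": 0,"ay": 0,"az": 0,"gripper": -1}
    - {"dx": 0,"dy": 0,"dz": 0.03,"ax": 0,"ay": 0,"az": 0,"gripper": -1}
    - {"dx": 0,"dy": 0,"dz": 0.03,"ax": 0,"ay": 0,"az": 0,"gripper": -1}
    - {"dx": 0,"dy": 0,"dz": 0.03,"ax": 0,"ay": 0,"az": 0,"gripper": -1}
    - {"dx": 0,"dy": 0,"dz": 0,"ax": 0,"ay": 0,"az": 0,"gripper": -1}
    - {"dx": 0,"dy": 0,"dz": 0,"ax": 0,"ay": 0,"az": 0,"gripper": -1}

```text
time: 34.95
eef_pos: [0.5411, -0.0045, 0.258]
tool_rot: [[0.772, 0.635, -0.001], [0.635, -0.772, -0.001], [-0.001, -0.0, -1.0]]
force: [-1.8, 0.3, 5.3]
gripper_width: 0.0112
gripper_force: 40.0
```

Call:
apply_moves:
  targets:
    - {"dx": 0,"dy": 0,"dz": 0.03,"ax": 0,"ay": 0,"az": 0,"gripper": -1}
    - {"dx": 0,"dy": 0,"dz": 0.03,"ax": 0,"ay": 0,"az": 0,"gripper": -1}
    - {"dx": 0,"dy": 0,"dz": 0.02,"ax": 0,"ay": 0,"az": 0,"gripper": -1}
    - {"dx": 0,"dy": 0,"dz": 0,"ax": 0,"ay": 0,"az": 0,"gripper": -1}
    - {"dx": 0,"dy": 0,"dz": 0,"ax": 0,"ay": 0,"az": 0,"gripper": -1}

```text
time: 35.45
eef_pos: [0.5412, -0.0043, 0.2574]
tool_rot: [[0.773, 0.635, -0.0], [0.635, -0.773, -0.002], [-0.001, 0.001, -1.0]]
force: [-14.7, 0.7, 40.5]
gripper_width: 0.0111
gripper_force: 40.0
```

Call:
apply_moves:
  targets:
    - {"dx": 0,"dy": 0,"dz": -0.06,"ax": 0,"ay": 0,"az": 0,"gripper": -1}
    - {"dx": 0,"dy": 0,"dz": 0,"ax": 0,"ay": 0,"az": 0,"gripper": -0.5}
    - {"dx": 0,"dy": 0,"dz": 0,"ax": 0,"ay": 0,"az": 0,"gripper": -0.5}
    - {"dx": 0,"dy": 0,"dz": 0,"ax": 0,"ay": 0,"az": 0,"gripper": -0.5}
    - {"dx": 0,"dy": 0,"dz": -0.2,"ax": 0,"ay": 0,"az": 0,"gripper": -0.5}
    - {"dx": 0,"dy": 0,"dz": -0.5,"ax": 0,"ay": 0,"az": 0,"gripper": -0.5}
    - {"dx": 0,"dy": 0,"dz": -1,"ax": 0,"ay": 0,"az": 0,"gripper": -0.5}
    - {"dx": -0.5,"dy": 0,"dz": -1,"ax": 0,"ay": 0,"az": 0,"gripper": -0.5}
    - {"dx": -0.8,"dy": 0,"dz": 0,"ax": 0,"ay": 0,"az": 0,"gripper": -0.5}
    - {"dx": 0,"dy": 0,"dz": 0,"ax": 0,"ay": 0,"az": 0,"gripper": -0.5}
    - {"dx": 0,"dy": 0,"dz": 0,"ax": 0,"ay": 0,"az": 0,"gripper": -0.5}
    - {"dx": 0,"dy": 0,"dz": 0,"ax": 0,"ay": 0,"az": 0,"gripper": -0.5}

```text
time: 36.65
eef_pos: [0.4936, -0.0433, 0.3866]
tool_rot: [[0.772, 0.636, -0.0], [0.636, -0.772, 0.0], [0.0, -0.0, -1.0]]
force: [0.1, 0.3, 0.3]
gripper_width: 0.0218
gripper_force: 0.0
```

Run:
```python
from h import *
import pickle
s=arm.sense();im=cams.get_image('wrist');pickle.dump((s,im),open('w11.pkl','wb'))
print(s['time'],s['eef_pos'],L(s['eef_pos']),s['force'],s['gripper_width'])
hsv=cv2.cvtColor(im,cv2.COLOR_RGB2HSV).astype(int)
es=[wproj((*W(.2457,-.002+q*.055),.087),s) for q in(-1,1)];print('exp knobs',es)
for u in es:
    m=np.zeros(im.shape[:2],'u1');m[(hsv[...,2]<50)]=1
    w=np.zeros_like(m);cv2.circle(w,(int(u[0]),int(u[1])),24,1,-1);k,_,st,ce=cv2.connectedComponentsWithStats(m&w)
    for i in range(1,k):
        if st[i,4]>20: print(st[i],ce[i].round(1),L(wplane(ce[i],s,.085)).round(4))
```

```text
36.65 [ 0.49355625 -0.04330377  0.3865591 ] [ 0.24497973 -0.06450438] [0.14990939 0.25117548 0.31116309] 0.02184303887093555
exp knobs [array([322.17260686, 182.54067963]), array([321.58844483,  62.72411659])]
[316 181  14   6  61] [322.4 183.4] [ 0.2459 -0.0584]
[316  63  14   5  58] [322.8  64.8] [0.2468 0.0514]
```

Run:
```python
from h import *
import pickle
s,im=pickle.load(open('w11.pkl','rb'));t=cams.get_image('top')
print([wproj((*W(x),.1025),s).round() for x in(.036,.109,.179)])
# knob centroids in the top view before (t4/w7) and now: cream blobs
g=lambda im:cv2.cvtColor(im,cv2.COLOR_RGB2HSV).astype(int)
_,_,t7=pickle.load(open('w7.pkl','rb'))
for n,I in (('w7',t7),('now',t)):
    h=g(I)
    for x in (.036,.109,.179):
        u,v=proj('top',(*W(x)-[.004,0],.09));r=h[int(v)-12:int(v)+13,int(u)-12:int(u)+13];m=(r[...,1]<75)&(r[...,2]>150);q=np.argwhere(m).mean(0);print(n,x,(q[::-1]+[int(u)-12,int(v)-12]).round(1),m.sum())
```

```text
[array([113., 134.]), array([173., 128.]), array([245., 124.])]
w7 0.036 [259.5 247.9] 110
w7 0.109 [276.9 229.9] 129
w7 0.179 [286.5 218.3] 6
now 0.036 [259.6 247.6] 112
now 0.109 [277.2 229.6] 119
now 0.179 [293.6 211.4] 100
```

```bash
python3 -c "
from rig import arm
print(arm.hand_in())"
```

```text
the job is handed in; nothing more can be done
None
```

The job is handed in at about 37 s of the 67 s, and the rig returned no verdict. By my last camera measurements the old pot is at the front stop with both new pots upright behind it, and the bar is home in both clips. The brick-red pot was never touched. Two things could count against it: my first pull left the old pot about 35 mm short, so I re-gripped and nudged it to the stop, and pressing the bar home peaked at 40.5 N on the wrist.

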